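Load the inking caddy

TASK

Load the caddy with the plywood pockets for the next print run: stand each of the two low ink tins from the group at the front left in a round pocket of its own, then the square metal tin in the square pocket, and last of all the tall oblong can in the oblong pocket, so that the can is never in the way. Everything stands upright on the floor of its pocket; leave the two taller round tins of the group where they are.

Things in the scene. Friction and masses are not known exactly. Their poses are not given: they have to be found in the camera images.
- low_tin_a: low round ink tin with press-on lid, one of the four round tins on the front left of the table (the tin at the far left by the back wall, behind an ink tube, is no part of the job); 47 mm high over the rim (straight-sided body 43 mm), body diameter 66 mm, rim 68 mm, 0.32 kg; origin: centre of its underside, z up
- low_tin_b: the other low round ink tin, 49 mm high over the rim (body 45 mm), body diameter 68 mm, rim 71 mm, 0.32 kg; origin: centre of its underside, z up
- tall_tin_a: tall round ink tin, 63 mm high, diameter 70 mm: does not belong in the caddy; origin: centre of its underside
- tall_tin_b: another tall round ink tin, 61 mm high, diameter 70 mm: does not belong in the caddy; origin: centre of its underside
- solvent_can: upright oblong can with a screw cap, 40 mm (its x) by 66 mm (its y), body 129 mm high, 144 mm over the cap, 0.42 kg; to be gripped across the 40 mm, along its x; origin: centre of its underside, z up. (Beware: ink guns hang before the back wall, beyond x = 0.68 and from 0.17 m up; keep wrist and arm clear of them)
- square_tin: plain square lidded metal tin with a paper band, body 58 x 58 mm, lid (the upper 20 mm) 60 x 60 mm, sides along its x and y, 60 mm high, 0.25 kg; origin: centre of its underside, z up
- pocket_round_a: fixed plywood block 104 x 104 mm, 24 mm high, one quarter of the grey caddy, standing on the caddy's 6 mm floor; origin: centre of the block's underside, z up, x and y along its sides; its top face is 24 mm above the origin, the floor of its pocket 6 mm above the origin (18 mm deep). The caddy's outer rim is lower than the blocks. Pocket: round, 88 mm diameter, centred; for a low tin
- pocket_round_b: fixed plywood block 104 x 104 mm, 24 mm high, one quarter of the grey caddy, standing on the caddy's 6 mm floor; origin: centre of the block's underside, z up, x and y along its sides; its top face is 24 mm above the origin, the floor of its pocket 6 mm above the origin (18 mm deep). The caddy's outer rim is lower than the blocks. Pocket: round, 88 mm diameter, centred; for a low tin
- pocket_oblong: fixed plywood block 104 x 104 mm, 24 mm high, one quarter of the grey caddy, standing on the caddy's 6 mm floor; origin: centre of the block's underside, z up, x and y along its sides; its top face is 24 mm above the origin, the floor of its pocket 6 mm above the origin (18 mm deep). The caddy's outer rim is lower than the blocks. Pocket: oblong, 58 mm along the block's x and 84 mm along its y, centred; for the oblong can
- pocket_square: fixed plywood block 104 x 104 mm, 24 mm high, one quarter of the grey caddy, standing on the caddy's 6 mm floor; origin: centre of the block's underside, z up, x and y along its sides; its top face is 24 mm above the origin, the floor of its pocket 6 mm above the origin (18 mm deep). The caddy's outer rim is lower than the blocks. Pocket: square, 76 x 76 mm, sides along the block's x and y, centred; for the square tin
Mind the look-alikes: they are no part of the job. Leave any pink or red look-alike of the square_tin alone.

How it is judged:
On the way, in this order (a step that is already met when the one before it is completed fails the run):
1. both low tins stand in round pockets (((horizontal distance between low_tin_a and pocket_round_a below 0.015 m and z of low_tin_a in the frame of pocket_round_a below 0.011 m and angle between low_tin_a's own z axis and vertical below 0.12 rad) or (horizontal distance between low_tin_a and pocket_round_b below 0.015 m and z of low_tin_a in the frame of pocket_round_b below 0.011 m and angle between low_tin_a's own z axis and vertical below 0.12 rad)) and ((horizontal distance between low_tin_b and pocket_round_a below 0.015 m and z of low_tin_b in the frame of pocket_round_a below 0.011 m and angle between low_tin_b's own z axis and vertical below 0.12 rad) or (horizontal distance between low_tin_b and pocket_round_b below 0.015 m and z of low_tin_b in the frame of pocket_round_b below 0.011 m and angle between low_tin_b's own z axis and vertical below 0.12 rad))), for 0.2 s.
2. then the square tin stands in the square pocket (horizontal distance between square_tin and pocket_square below 0.017 m and z of square_tin in the frame of pocket_square below 0.011 m and angle between square_tin's own z axis and vertical below 0.12 rad), for 0.2 s.
3. then the oblong can stands in the oblong pocket (horizontal distance between solvent_can and pocket_oblong below 0.017 m and z of solvent_can in the frame of pocket_oblong below 0.011 m and angle between solvent_can's own z axis and vertical below 0.12 rad), for 0.2 s.
At the end, for the whole second after the job is handed in: Each low tin upright in its own round pocket (within 15 mm of its centre), the can in the oblong and the square tin in the square pocket (within 17 mm), all on the pocket floors (within 5 mm), tilted under 0.12 rad, at rest; the tall tins never moved over 30 mm (all of step 1 and all of step 2 and all of step 3 and linear speed of each of low_tin_a, low_tin_b, solvent_can, square_tin below 0.02 m/s); the robot touches nothing.
It fails at once if one tall tin is moved by more than 30 mm (distance of tall_tin_a from where it was at the start of the episode above 0.03 m).
It fails at once if the other tall tin is moved by more than 30 mm (distance of tall_tin_b from where it was at the start of the episode above 0.03 m).
It also fails if it takes over 120 s, if anything falls off the work surface, if the arm or the gripper's body presses on something with over 40 N, if the wrist force passes 120 N, or if a joint passes its speed limit or range.

ROBOT

A 6-joint arm with a two-finger parallel gripper is mounted at the origin on a cart in front of the work surface, level with it; the furniture and walls round the work are solid. World frame = base frame: x ahead of the robot, y to its left, z up, the work surface at z = 0. Lengths are in m, angles in rad, forces in N, time in s.
With the tool pointing down it reaches from about 0.25 to 0.775 m from the base axis. Payload 4 kg.
Tool frame: the origin (TCP) lies on the centre line of the jaws, within the pads' length; the fingertips stand 22 mm ahead of it and the grasp point (between the pads) lies 3 mm ahead of it; z points along the fingers, y is the direction in which the jaws open and shut (so a half turn about z gives the same grasp; the last joint's range is limited). The gripper opens to 94 mm and grips with 3 to 60 N. Pads are 16 mm wide; open, the fingers measure 119 mm over their backs; the gripper's body (75 mm by 177 mm) begins 78 mm behind the grasp point.
Start: joints at [1.107, 0.087, 1.371, -0, 1.684, -0.103], TCP at [0.194, 0.515, 0.228] pointing down, gripper open.
Joint ranges: [-3.1, 3.1], [-0.76, 2.03], [0.27, 2.55], [-1.08, 4.22], [0.17, 2.65], [-2.57, 2.57]. Speed limits (rad/s): [2.79, 2.79, 3.14, 3.14, 3.14, 3.14].

INTERFACE

Orientations are given as [roll, pitch, yaw] about the fixed x, y, z axes, in that order (R = Rz(yaw) Ry(pitch) Rx(roll)).
In Python, from bench import robot gives the robot as it stands. The module is installed in compiled form; this text tells all that it offers.
- The arm moves only by the shell command python3 -m inch 'ROWS'. ROWS is JSON, a list of rows, each an object with "linear": the shift along the world's x, y, z scaled (see below), a list of three; "twist": the turn about the world's z scaled (see below); "gripper": the opening, from 0 (shut) to 1 (fully open). In form: [{"linear": [x, y, z], "twist": twist, "gripper": gripper}, ...]. A call has 1 to 10 rows; each row is the pose to reach, as a shift and turn from the pose commanded when the call began; what a row does not reach only later rows make up. The controller multiplies each number of a shift by 0.1 m and each number of a turn by 60 degrees. A row lasts 1/12 s, in which the tool goes at most 41.7 mm and 7.16 degrees, less where a joint would pass 70% of its speed; a pose out of reach is approached as far as the arm can. A call with a number of a shift or a turn outside -1 to 1 is refused whole. A call with a gripper value outside its range is refused whole. The fingers move at their own pace and stop on an object; the grip force is fixed at half the most. Time passes only in rows, so rows that repeat a pose let the fingers close. It gives the time, the measured TCP pose, the force and the opening at its end, in the units of the state.
- robot.get_obs(): the state, without advancing time (a new reading comes with each control period).
- robot.snapshot(name): name is "scene" or "side" or "wrist"; returns a dict with "image" (420x560x3 uint8, red, green, blue), "depth" (420x560 float32, m along the optical axis (not along the pixel's ray), 0 where there is no reading), "mtx" (3x3 intrinsics, pixels), "rvec" (rotation vector, rad) and "tvec" (3), from world to camera coordinates, as OpenCV has them; the wrist camera has in their place "hand_eye" (4x4, takes a point from camera to tool coordinates, whose origin is the TCP and whose axes are the flange's). Camera axes: x right, y down, z forward; pixel columns grow to the right and rows downward; lengths in m; the calibration is good to about 2 mm. A picture is of the moment at which its call begins: read the wrist's pose just before it.
- robot.close_job(): hands the job in, once; it reports no verdict.
The state is a dict: "time": time; "joint_positions": joint angles; "qvel": joint speeds; "joint_torque": joint torques, N m; "tool_pos": TCP position; "ee_rot": TCP orientation; "wrist_force": force on the tool from outside, world axes, zero at the start; "wrist_torque": the same for the moment, N m; "width": finger opening in m.
Only numpy, scipy, OpenCV 4.12 (cv2) and the standard library are available. Lean on these libraries where they do the work, as an engineer would, in place of code of your own. Each camera call takes 0.05 s, during which the arm holds its last target.

## Working session

There is one attempt and no reset: what is moved stays moved. The work goes in short steps, Python scripts to look and compute and a shell command to move; the robot and the scene stay as the last step left them, time stands still between calls to the robot, and variables do not carry over. Pictures are saved under pics/ and viewed, and the job is handed in when it is done.

```bash
mkdir -p pics
cat > h.py <<'E'
import numpy as np, cv2
from bench import robot
def snap(n,save=None):
    o=robot.get_obs(); s=robot.snapshot(n)
    K=np.array(s["mtx"])
    if n=="wrist":
        from scipy.spatial.transform import Rotation as R
        T=np.eye(4);T[:3,:3]=R.from_euler("xyz",o["ee_rot"]).as_matrix();T[:3,3]=o["tool_pos"]
        W=T@np.array(s["hand_eye"])
    else:
        Rm=cv2.Rodrigues(np.array(s["rvec"],float))[0];W=np.eye(4);W[:3,:3]=Rm.T;W[:3,3]=-Rm.T@np.array(s["tvec"]).ravel()
    if save: cv2.imwrite("pics/"+save,s["image"][:,:,::-1])
    d=s["depth"];v,u=np.mgrid[:d.shape[0],:d.shape[1]]
    P=np.stack([(u-K[0,2])/K[0,0]*d,(v-K[1,2])/K[1,1]*d,d],-1)@W[:3,:3].T+W[:3,3]
    P[d==0]=np.nan
    return s,P,W,K
E
python3 - <<'E'
from h import *
print({k:np.round(v,3) for k,v in robot.get_obs().items()})
for n in["scene","side","wrist"]:
    s,P,W,K=snap(n,n+"0.png");np.savez(n+"0.npz",P=P,img=s["image"],W=W,K=K)
    print(n,W.round(3).tolist(),K.round(1).tolist())
E
```

```text
{'time': np.float64(0.0), 'joint_positions': array([ 1.107,  0.088,  1.372, -0.   ,  1.684, -0.103]), 'qvel': array([ 0.   ,  0.001, -0.   ,  0.   , -0.   , -0.001]), 'joint_torque': array([ 0.0000e+00, -3.4019e+01, -3.0242e+01,  7.2000e-02,  3.3000e-02,
       -0.0000e+00]), 'tool_pos': array([0.194, 0.514, 0.226]), 'ee_rot': array([-3.139, -0.   ,  2.781]), 'wrist_force': array([ 0.307,  0.257, -1.054]), 'wrist_torque': array([-0.034,  0.05 , -0.024]), 'width': np.float64(0.094)}
scene [[0.709, -0.333, 0.622, -0.393], [-0.705, -0.364, 0.609, -0.782], [0.024, -0.87, -0.492, 0.723], [0.0, 0.0, 0.0, 1.0]] [[403.3, 0.0, 284.3], [0.0, 403.3, 210.1], [0.0, 0.0, 1.0]]
side [[-0.974, -0.101, 0.202, 0.183], [-0.225, 0.434, -0.872, 1.33], [0.0, -0.895, -0.445, 0.682], [0.0, 0.0, 0.0, 1.0]] [[508.2, 0.0, 280.8], [0.0, 508.2, 214.7], [0.0, 0.0, 1.0]]
wrist [[0.353, 0.897, 0.266, 0.115], [0.935, -0.338, -0.102, 0.543], [-0.001, 0.285, -0.959, 0.384], [0.0, 0.0, 0.0, 1.0]] [[338.8, 0.0, 279.3], [0.0, 338.8, 211.4], [0.0, 0.0, 1.0]]
```

View pics/scene0.png

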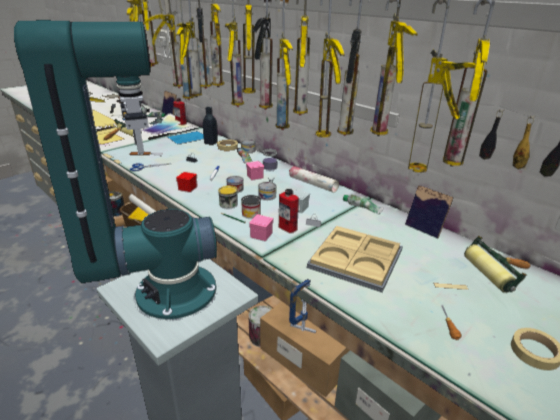

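View pics/side0.png

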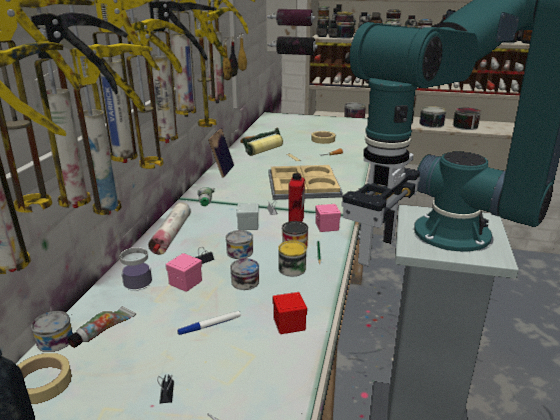

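View pics/wrist0.png

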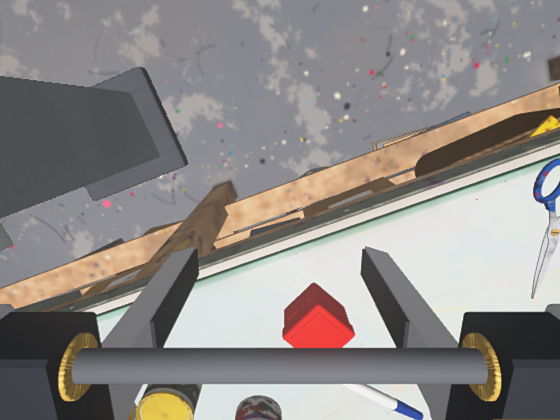

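The side view shows the four round tins at about (239,245), (245,272), (295,237) and (292,258), the red can at (296,198), a grey square tin at (247,217) and the caddy at (305,180). I'll build top-down height and colour maps to measure them.

Run:
```python
from h import *
# orthographic colour + height maps, 2mm... x 0.2..0.8,y -0.35..0.45
def om(n):
    z=np.load(n+"0.npz");P=z["P"].reshape(-1,3);c=z["img"].reshape(-1,3)
    ok=np.isfinite(P).all(1)&(P[:,2]<0.16)&(P[:,2]>-0.02);P=P[ok];c=c[ok]
    H=np.full((400,300),-1.);C=np.zeros((400,300,3),np.uint8)
    r=((0.45-P[:,1])/0.002).astype(int);k=((P[:,0]-0.2)/0.002).astype(int)
    m=(r>=0)&(r<400)&(k>=0)&(k<300)
    o=np.argsort(P[m,2]);C[r[m][o],k[m][o]]=c[m][o][:,::-1]
    return C
o=np.hstack([om("scene"),om("side")])
cv2.imwrite("pics/om.png",cv2.resize(o,None,fx=1.33,fy=1.5,interpolation=0)[:600,:800])
for n,b in(("side",(120,160,230,150)),("scene",(170,150,220,150))):
    im=cv2.imread(f"pics/{n}0.png");x,y,w,h=b
    cv2.imwrite(f"pics/{n}0c.png",cv2.resize(im[y:y+h,x:x+w],None,fx=3.4,fy=3.4,interpolation=cv2.INTER_CUBIC))
```

```text
(no output)
```

View pics/om.png

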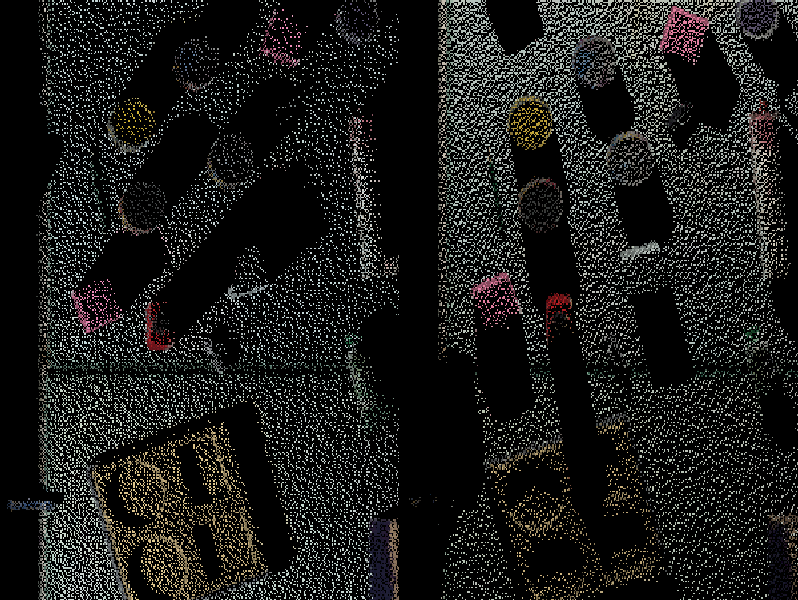

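View pics/side0c.png

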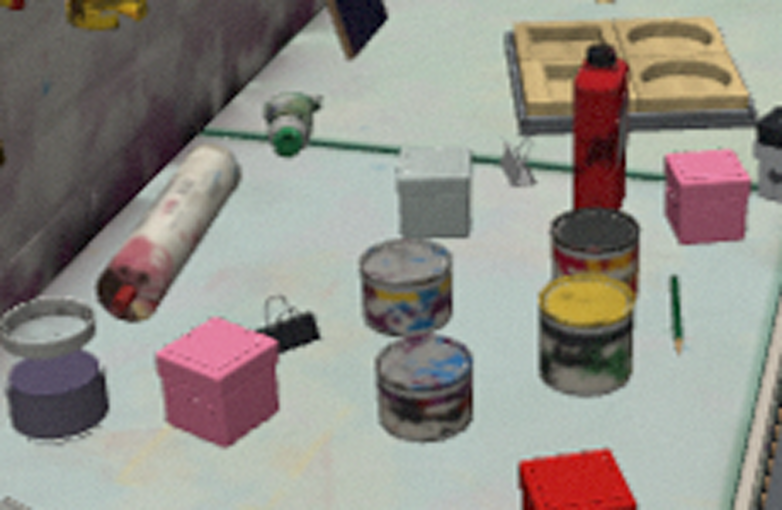

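View pics/scene0c.png

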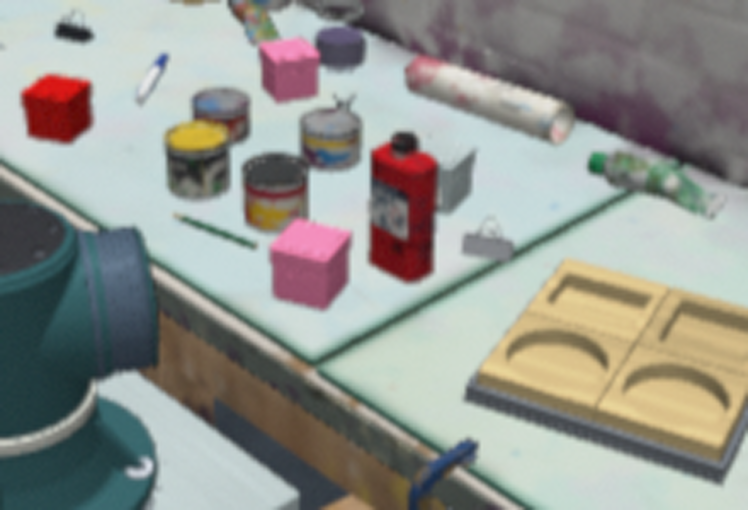

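Run:
```python
from h import *
A={n:np.load(n+"0.npz")["P"].reshape(-1,3) for n in("scene","side")}
A={n:p[np.isfinite(p).all(1)] for n,p in A.items()}
tins={"T1":(.493,.37),"T2":(.395,.285),"T3":(.546,.239),"T4":(.412,.177)}
for t,c in tins.items():
  for n,P in A.items():
    c0=np.array(c)
    for it in range(3):
        q=P[(np.hypot(*(P[:,:2]-c0).T)<0.045)&(P[:,2]>0.02)]
        zt=np.percentile(q[:,2],95)
        top=q[q[:,2]>zt-0.006]
        (x,y),r=cv2.minEnclosingCircle(top[:,:2].astype(np.float32)); 
        if n=="side" or True: c0=np.array([x,y])
    # lower body fit
    b=q[(q[:,2]<zt-0.012)]
    M=np.c_[2*b[:,:2],np.ones(len(b))];s=np.linalg.lstsq(M,(b[:,:2]**2).sum(1),rcond=None)[0]
    print(t,n,"ztop %.4f max %.4f top c %.4f %.4f r %.4f"%(zt,q[:,2].max(),x,y,r),"body",s[:2].round(4),np.sqrt(s[2]+s[0]**2+s[1]**2).round(4),len(top),len(b))
```

```text
T1 scene ztop 0.0448 max 0.0487 top c 0.4982 0.3646 r 0.0385 body [0.4932 0.363 ] 0.0304 107 31
T1 side ztop 0.0489 max 0.0512 top c 0.4937 0.3675 r 0.0360 body [0.4938 0.3677] 0.0321 393 176
T2 scene ztop 0.0604 max 0.0638 top c 0.3965 0.2817 r 0.0390 body [0.3967 0.2827] 0.0321 148 135
T2 side ztop 0.0647 max 0.0683 top c 0.3964 0.2863 r 0.0367 body [0.3972 0.2875] 0.0325 369 323
T3 scene ztop 0.0467 max 0.0489 top c 0.5487 0.2345 r 0.0409 body [0.545  0.2338] 0.0318 135 66
T3 side ztop 0.0509 max 0.0542 top c 0.5445 0.2405 r 0.0398 body [0.5468 0.2387] 0.0327 324 175
T4 scene ztop 0.0581 max 0.0618 top c 0.4148 0.1719 r 0.0388 body [0.412  0.1723] 0.0315 169 127
T4 side ztop 0.0633 max 0.0666 top c 0.4147 0.1770 r 0.0370 body [0.4134 0.1766] 0.033 287 154
```

Run:
```python
from h import *
for n in("scene","side"):
    P=np.load(n+"0.npz")["P"].reshape(-1,3);P=P[np.isfinite(P).all(1)]
    q=P[(P[:,0]>.2)&(P[:,0]<.65)&(P[:,1]>-.42)&(P[:,1]<-.05)&(P[:,2]>0.024)&(P[:,2]<0.037)]
    print(n,len(q),np.median(q[:,2]),cv2.minAreaRect(q[:,:2].astype(np.float32)))
# scale ortho of z in scene: caddy
z=np.load("scene0.npz");P=z["P"]
# rectify: project grid on plane z=0.03 into scene image
W,K,img=z["W"],z["K"],z["img"]
def rect(n,x0,x1,y0,y1,zz,s=0.001):
    z=np.load(n+"0.npz");W,K,img=z["W"],z["K"],z["img"]
    ys=np.arange(y1,y0,-s);xs=np.arange(x0,x1,s);X,Y=np.meshgrid(xs,ys)
    p=np.stack([X,Y,np.full_like(X,zz)],-1)-W[:3,3];c=p@W[:3,:3]
    u=(c[...,0]/c[...,2]*K[0,0]+K[0,2]).astype(np.float32);v=(c[...,1]/c[...,2]*K[1,1]+K[1,2]).astype(np.float32)
    return cv2.remap(img,u,v,cv2.INTER_CUBIC)[:,:,::-1]
a=np.hstack([rect("scene",.24,.64,-.42,-.02,.03),rect("side",.24,.64,-.42,-.02,.03)])
cv2.imwrite("pics/caddy.png",a)
b=np.hstack([rect("scene",.3,.7,-.1,.3,0.0),rect("side",.3,.7,-.1,.3,0.0)])
cv2.imwrite("pics/mid.png",b)
```

```text
scene 1555 0.027722556780917396 ((0.46838808059692383, -0.24436721205711365), (0.21872644126415253, 0.21081264317035675), 17.946516036987305)
side 911 0.032187025843388506 ((0.4701322317123413, -0.2426729053258896), (0.22221893072128296, 0.22422315180301666), 17.131826400756836)
```

View pics/caddy.png

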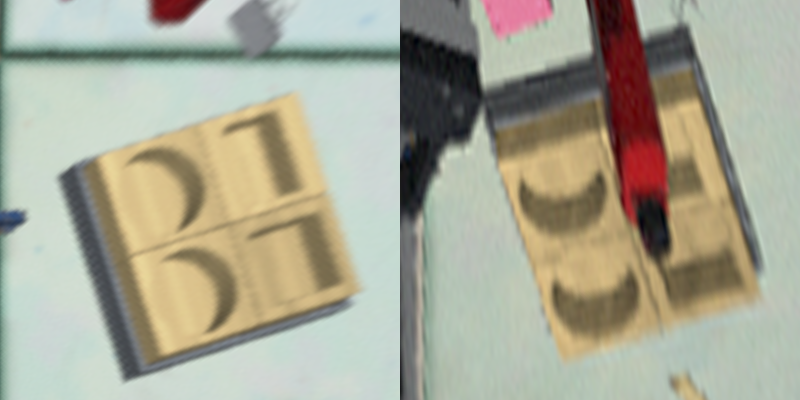

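View pics/mid.png

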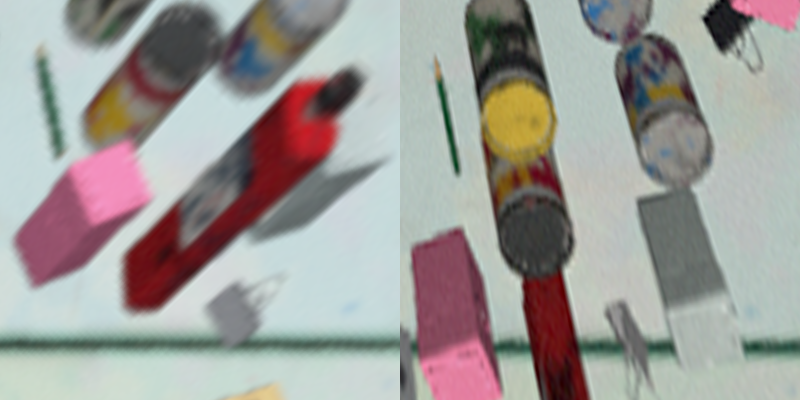

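Low tins are T1 (~0.494, 0.366, top 47–49 mm) and T3 (~0.546, 0.238, top ~50 mm). The tall ones (yellow and black lids) are T2 and T4. Next I move over T1 and refine with the wrist camera.

```bash
python3 -m inch '[{"linear":[1,-0.5,0],"twist":0,"gripper":1},{"linear":[1,-0.5,0],"twist":0,"gripper":1},{"linear":[1,-0.5,0],"twist":0,"gripper":1},{"linear":[1,-0.5,0],"twist":0,"gripper":1}]'; python3 -m inch '[{"linear":[1,-0.6,0],"twist":0,"gripper":1},{"linear":[1,-0.6,0],"twist":0,"gripper":1},{"linear":[1,-0.6,0],"twist":0,"gripper":1},{"linear":[1,-0.6,0],"twist":0,"gripper":1},{"linear":[1,-0.6,0],"twist":0,"gripper":1}]'
python3 - <<'E'
from h import *
s,P,W,K=snap("wrist","w1.png");np.savez("w1.npz",P=P,img=s["image"],W=W,K=K)
print({k:np.round(v,4).tolist() for k,v in robot.get_obs().items() if k in("tool_pos","ee_rot","wrist_force","joint_positions","time")}, np.array(s["hand_eye"]).round(3).tolist())
E
```

```text
time: 0.48
tool_pos: [0.2983, 0.4621, 0.2268]
ee_rot: [-3.14, 0.002, 2.775]
wrist_force: [-0.4, -0.3, -0.5]
width: 0.094
time: 0.9
tool_pos: [0.3947, 0.404, 0.2268]
ee_rot: [-3.141, -0.001, 2.778]
wrist_force: [0.0, -0.0, -0.9]
width: 0.0939
{'time': 0.95, 'joint_positions': [0.6981, 0.1207, 1.335, 0.0011, 1.6869, -0.511], 'tool_pos': [0.3938, 0.4047, 0.2271], 'ee_rot': [-3.1412, -0.0015, 2.78], 'wrist_force': [0.3939, 0.7005, 0.7596]} [[-0.0, -0.958, -0.285, 0.084], [1.0, -0.001, 0.0, -0.001], [-0.001, -0.285, 0.958, -0.157], [0.0, 0.0, 0.0, 1.0]]
```

View pics/w1.png

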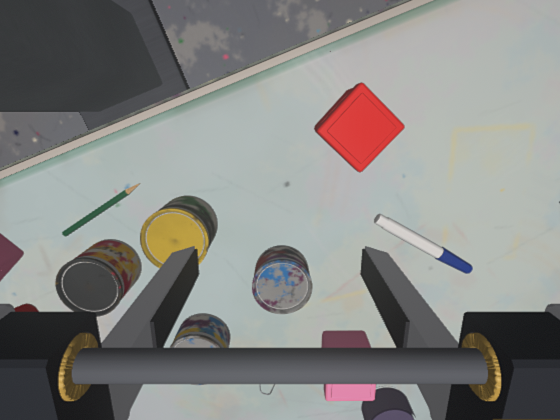

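The wrist view shows T1 at (283,280), T2 (yellow lid) at (178,232), T4 at (95,278) and T3 at (203,340) behind the bar. I'll fit T1 from the wrist depth.

```bash
cat > tin.py <<'E'
from h import *
def fit(P,c,rad=0.05,lo=0.02):
    P=P.reshape(-1,3);P=P[np.isfinite(P).all(1)];c0=np.array(c)
    for it in range(3):
        q=P[(np.hypot(*(P[:,:2]-c0).T)<rad)&(P[:,2]>lo)&(P[:,2]<.09)]
        zt=np.percentile(q[:,2],90);top=q[(q[:,2]>zt-0.006)&(q[:,2]<zt+.008)]
        (x,y),r=cv2.minEnclosingCircle(top[:,:2].astype(np.float32));c0=np.array([x,y])
    return "ztop %.4f c %.4f %.4f r %.4f n %d"%(zt,x,y,r,len(top)), top
E
python3 - <<'E'
from tin import *
P=np.load("w1.npz")["P"]
for n,c in dict(T1=(.494,.366),T2=(.396,.285),T4=(.413,.175)).items(): print(n,fit(P,c,.045)[0])
E
```

```text
T1 ztop 0.0464 c 0.4935 0.3688 r 0.0345 n 2629
T2 ztop 0.0623 c 0.3966 0.2873 r 0.0353 n 2811
T4 ztop 0.0600 c 0.4133 0.1770 r 0.0362 n 3047
```

```bash
python3 -m inch '[{"linear":[0.5,-0.18,0],"twist":0,"gripper":1},{"linear":[1,-0.36,0],"twist":0,"gripper":1},{"linear":[1,-0.36,0],"twist":0,"gripper":1},{"linear":[1,-0.36,-0.4],"twist":0,"gripper":1},{"linear":[1,-0.36,-0.8],"twist":0,"gripper":1},{"linear":[1,-0.36,-0.9],"twist":0,"gripper":1},{"linear":[1,-0.36,-0.9],"twist":0,"gripper":1}]'
python3 - <<'E'
from tin import *
s,P,W,K=snap("wrist","w2.png");np.savez("w2.npz",P=P,img=s["image"],W=W,K=K)
print(fit(P,(.4935,.3688),.045)[0], robot.get_obs()["tool_pos"])
E
```

```text
time: 1.53
tool_pos: [0.4904, 0.3684, 0.1326]
ee_rot: [-3.134, -0.007, 2.783]
wrist_force: [-0.8, 0.1, -0.2]
width: 0.0943
ztop 0.0465 c 0.4934 0.3686 r 0.0342 n 5868 [0.49214197 0.3692857  0.13614636]
```

View pics/w2.png

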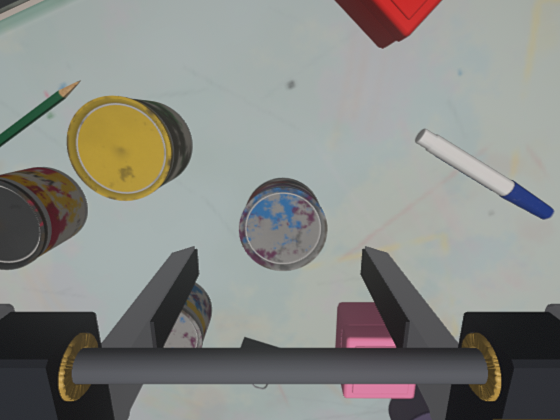

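T1 is centred between the fingers at (283,230). Now I descend and grip.

```bash
python3 -m inch '[{"linear":[0.01,0,-0.4],"twist":0,"gripper":1},{"linear":[0.01,0,-0.8],"twist":0,"gripper":1},{"linear":[0.01,0,-0.94],"twist":0,"gripper":1},{"linear":[0.01,0,-0.94],"twist":0,"gripper":1},{"linear":[0.01,0,-0.94],"twist":0,"gripper":0.5},{"linear":[0.01,0,-0.94],"twist":0,"gripper":0.5},{"linear":[0.01,0,-0.94],"twist":0,"gripper":0.5},{"linear":[0.01,0,-0.94],"twist":0,"gripper":0.5},{"linear":[0.01,0,-0.94],"twist":0,"gripper":0.5}]'
python3 -m inch '[{"linear":[0,0,0],"twist":0,"gripper":0.5},{"linear":[0,0,0],"twist":0,"gripper":0.5},{"linear":[0,0,0],"twist":0,"gripper":0.5},{"linear":[0,0,0.2],"twist":0,"gripper":0.5},{"linear":[0,0,0.5],"twist":0,"gripper":0.5},{"linear":[0,0,0.9],"twist":0,"gripper":0.5},{"linear":[0,0,1],"twist":0,"gripper":0.5},{"linear":[0,0,1],"twist":0,"gripper":0.5}]'
```

```text
time: 2.33
tool_pos: [0.4961, 0.3683, 0.046]
ee_rot: [3.141, 0.003, 2.781]
wrist_force: [-1.8, -2.5, 4.1]
width: 0.0651
time: 3.0
tool_pos: [0.4974, 0.37, 0.1481]
ee_rot: [3.134, 0.006, 2.781]
wrist_force: [0.5, -0.5, -2.2]
width: 0.0652
```

```bash
python3 -m inch '[{"linear":[0,0,0.3],"twist":0,"gripper":0.5},{"linear":[0,0,0.6],"twist":0,"gripper":0.5},{"linear":[0,0,1],"twist":0,"gripper":0.5},{"linear":[-0.2,-0.3,1],"twist":-0.2,"gripper":0.5},{"linear":[-0.2,-0.7,1],"twist":-0.3,"gripper":0.5},{"linear":[-0.2,-1,1],"twist":-0.4,"gripper":0.5},{"linear":[-0.2,-1,1],"twist":-0.5,"gripper":0.5}]'
python3 -m inch '[{"linear":[-0.2,-0.4,0],"twist":-0.1,"gripper":0.5},{"linear":[-0.2,-0.8,0],"twist":-0.2,"gripper":0.5},{"linear":[-0.2,-1,0],"twist":-0.3,"gripper":0.5},{"linear":[-0.2,-1,0],"twist":-0.34,"gripper":0.5},{"linear":[-0.2,-1,0],"twist":-0.34,"gripper":0.5}]'
python3 -m inch '[{"linear":[-0.2,-0.4,0],"twist":0,"gripper":0.5},{"linear":[-0.2,-0.8,0],"twist":0,"gripper":0.5},{"linear":[-0.2,-1,0],"twist":0,"gripper":0.5}]'
python3 -m inch '[{"linear":[-0.2,-0.4,0],"twist":0,"gripper":0.5},{"linear":[-0.2,-0.8,0],"twist":0,"gripper":0.5},{"linear":[-0.2,-1,0],"twist":0,"gripper":0.5},{"linear":[-0.2,-1,0],"twist":0,"gripper":0.5},{"linear":[-0.2,-1,0],"twist":0,"gripper":0.5}]'
python3 - <<'E'
from h import *
s,P,W,K=snap("wrist","w3.png");np.savez("w3.npz",P=P,img=s["image"],W=W,K=K)
print({k:np.round(v,4).tolist() for k,v in robot.get_obs().items() if k in("tool_pos","ee_rot","wrist_force","joint_positions","time")})
E
```

```text
time: 3.58
tool_pos: [0.4744, 0.2635, 0.2405]
ee_rot: [-3.135, 0.002, 2.27]
wrist_force: [-0.3, 1.0, -4.9]
width: 0.0652
time: 4.0
tool_pos: [0.4542, 0.1672, 0.2403]
ee_rot: [-3.137, -0.001, 1.922]
wrist_force: [0.7, -0.2, -4.1]
width: 0.065
time: 4.25
tool_pos: [0.4338, 0.0665, 0.2411]
ee_rot: [-3.137, 0.001, 1.926]
wrist_force: [-0.6, 0.4, -3.5]
width: 0.0649
time: 4.67
tool_pos: [0.4148, -0.0315, 0.2416]
ee_rot: [-3.139, -0.003, 1.924]
wrist_force: [0.3, -0.1, -3.7]
width: 0.065
{'time': 4.7167, 'joint_positions': [-0.2114, -0.2163, 1.6288, 0.0012, 1.7321, -0.5659], 'tool_pos': [0.4149, -0.0308, 0.2419], 'ee_rot': [-3.1398, -0.0025, 1.9255], 'wrist_force': [-0.3203, 0.141, -4.1843]}
```

View pics/w3.png

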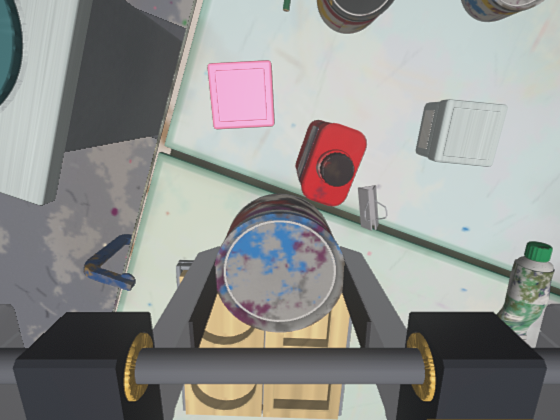

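The wrist view shows the tin held upright, the red can at (330,165), the grey square tin at (475,133) and the caddy below the gripper. I'll measure the can and the square tin now.

Run:
```python
from h import *
z=np.load("w3.npz");P=z["P"];img=z["img"].astype(int)
def rep(name,m,zr):
    q=P[m&np.isfinite(P).all(-1)];zt=np.percentile(q[:,2],zr);
    print(name,len(q),"zpct",np.percentile(q[:,2],[50,90,99]).round(4))
    return q
v,u=np.mgrid[:420,:560]
m=(u>285)&(u<375)&(v>110)&(v<215)&(img[...,0]>90)&(img[...,1]<70)
q=rep("can",m,95); t=q[(q[:,2]>.12)&(q[:,2]<.137)];print("top",len(t),np.median(t[:,2]),cv2.minAreaRect(t[:,:2].astype(np.float32)))
mc=(u>312)&(u<356)&(v>145)&(v<187);c=P[mc];c=c[c[:,2]>.137];print("cap",c.mean(0) if len(c) else 0,len(c),cv2.minEnclosingCircle(c[:,:2].astype(np.float32)))
m=(u>410)&(u<515)&(v>90)&(v<175)
q=rep("sq",m&(P[...,2]>.03),95);t=q[q[:,2]>.053];print("top",np.median(t[:,2]),len(t),cv2.minAreaRect(t[:,:2].astype(np.float32)),t[:,:2].mean(0))
im=cv2.imread("pics/w3.png");cv2.imwrite("pics/w3c.png",cv2.resize(im[50:230,270:530],None,fx=3,fy=3,interpolation=cv2.INTER_CUBIC))
```

```text
can 2926 zpct [0.1262 0.1289 0.1441]
top 2572 0.12645620643856376 ((0.4404527246952057, 0.02083381824195385), (0.03839648887515068, 0.06524570286273956), 2.124765396118164)
cap [0.44060892 0.02140977 0.14445997] 898 ((0.4414791464805603, 0.021037179976701736), 0.01317924726754427)
sq 4450 zpct [0.0607 0.0621 0.063 ]
top 0.060902040140374925 3943 ((0.5672560334205627, 0.09084547311067581), (0.06089038774371147, 0.06003399193286896), 14.872827529907227) [0.56500466 0.09102849]
```

View pics/w3c.png

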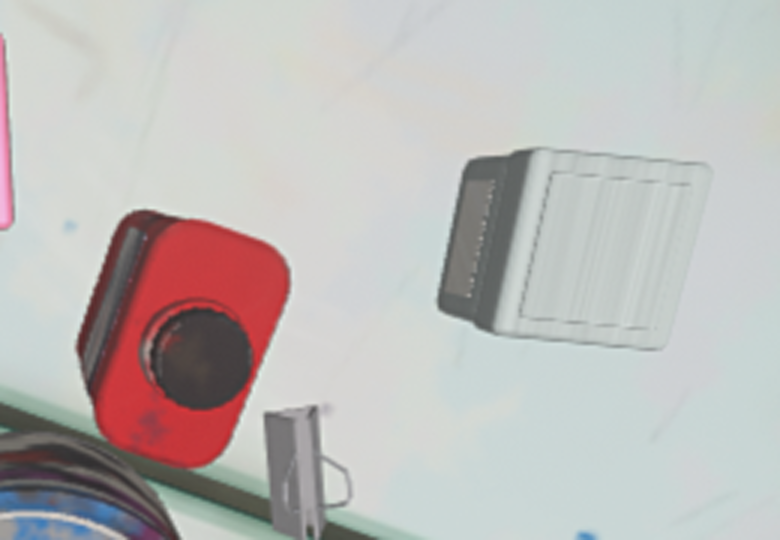

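```bash
python3 -m inch '[{"linear":[0,-0.4,0],"twist":0,"gripper":0.5},{"linear":[0,-0.8,0],"twist":0,"gripper":0.5},{"linear":[0,-1,0],"twist":0,"gripper":0.5}]'
python3 -m inch '[{"linear":[0,-0.4,0],"twist":0,"gripper":0.5},{"linear":[0,-0.8,0],"twist":0,"gripper":0.5},{"linear":[0.1,-1,0],"twist":0,"gripper":0.5},{"linear":[0.1,-1,0],"twist":0,"gripper":0.5}]'
python3 -m inch '[{"linear":[0,-0.4,0],"twist":0,"gripper":0.5},{"linear":[0.1,-0.8,0],"twist":0,"gripper":0.5},{"linear":[0.1,-0.8,0],"twist":0,"gripper":0.5},{"linear":[0.1,-0.8,0],"twist":0,"gripper":0.5},{"linear":[0.1,-0.8,0],"twist":0,"gripper":0.5}]'
python3 - <<'E'
from h import *
s,P,W,K=snap("wrist","w4.png");np.savez("w4.npz",P=P,img=s["image"],W=W,K=K)
print({k:np.round(v,4).tolist() for k,v in robot.get_obs().items() if k in("tool_pos","ee_rot","wrist_force","joint_positions","time")})
p=P.reshape(-1,3);q=p[np.isfinite(p).all(1)];q=q[(q[:,2]>.0255)&(q[:,2]<.035)&(q[:,1]<-.05)&(q[:,0]>.25)&(q[:,0]<.65)&(q[:,1]>-.45)]
print(len(q),np.median(q[:,2]),cv2.minAreaRect(q[:,:2].astype(np.float32)))
E
```

```text
time: 4.97
tool_pos: [0.4155, -0.1326, 0.2425]
ee_rot: [-3.14, 0.001, 1.927]
wrist_force: [-0.3, -1.0, -3.8]
width: 0.0653
time: 5.3
tool_pos: [0.4266, -0.2337, 0.2417]
ee_rot: [-3.141, -0.0, 1.923]
wrist_force: [0.2, 0.9, -4.1]
width: 0.0649
time: 5.72
tool_pos: [0.4359, -0.3095, 0.2424]
ee_rot: [-3.141, -0.003, 1.927]
wrist_force: [1.2, 0.4, -3.9]
width: 0.065
{'time': 5.7667, 'joint_positions': [-0.7241, 0.051, 1.3786, 0.001, 1.7136, -1.0806], 'tool_pos': [0.4358, -0.3094, 0.243], 'ee_rot': [3.1414, -0.0018, 1.9275], 'wrist_force': [0.3978, -1.1339, -4.1484]}
17860 0.03023116500892592 ((0.4695855379104614, -0.24172520637512207), (0.21062950789928436, 0.21063420176506042), 17.85953712463379)
```

View pics/w4.png

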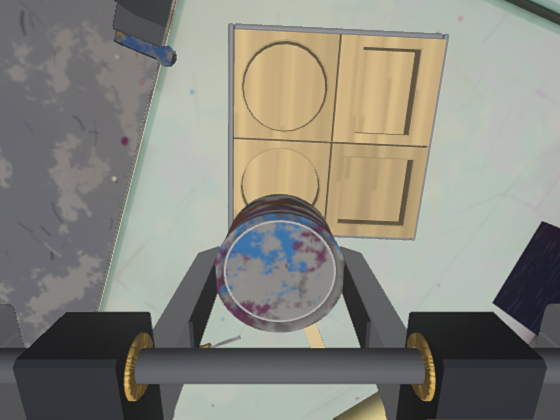

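The wrist view shows the whole caddy: round pockets at (285,86) and (281,185), oblong at (385,90) and square at (370,190). I'll check the depth rectangle against hand-picked corners.

Run:
```python
from h import *
z=np.load("w4.npz");W,K=z["W"],z["K"]
def up(u,v,zz=.03):
    d=W[:3,:3]@np.array([(u-K[0,2])/K[0,0],(v-K[1,2])/K[1,1],1]);t=(zz-W[2,3])/d[2];return (W[:3,3]+t*d)[:2]
for n,p in dict(TL=(234,28),TR=(447,36),BR=(414,240),seamTop=(340,34),seamR=(430,146),seamL=(233,139),ctr=(333,142),roundA=(285,86)).items(): print(n,up(*p).round(4))
c=np.array([.4696,-.2417]);a=np.deg2rad(17.9);ex=np.array([np.cos(a),np.sin(a)]);ey=np.array([-ex[1],ex[0]])
for n,(i,j) in dict(RA=(-1,1),RB=(-1,-1),OB=(1,1),SQ=(1,-1)).items(): print(n,(c+.052*(i*ex+j*ey)).round(4))
im=cv2.imread("pics/w4.png");cv2.imwrite("pics/w4c.png",cv2.resize(im[10:250,210:470],None,fx=2.5,fy=2.5,interpolation=cv2.INTER_CUBIC))
```

```text
TL [ 0.337  -0.1736]
TR [ 0.5367 -0.1069]
BR [ 0.6039 -0.3119]
seamTop [ 0.4368 -0.1421]
seamR [ 0.5709 -0.2086]
seamL [ 0.3695 -0.2756]
ctr [ 0.4712 -0.2412]
roundA [ 0.4029 -0.2062]
RA [ 0.4041 -0.2082]
RB [ 0.4361 -0.3072]
OB [ 0.5031 -0.1762]
SQ [ 0.5351 -0.2752]
```

View pics/w4c.png

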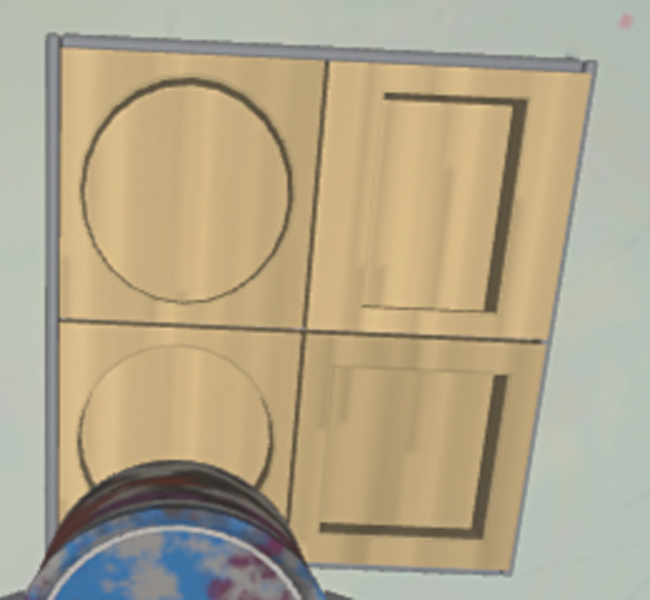

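```bash
python3 -m inch '[{"linear":[0.01,0,-0.3],"twist":0,"gripper":0.5},{"linear":[0.01,0,-0.7],"twist":0,"gripper":0.5},{"linear":[0.01,0,-1],"twist":0,"gripper":0.5},{"linear":[0.01,0,-1],"twist":0,"gripper":0.5},{"linear":[0.01,0,-1],"twist":0,"gripper":0.5}]'
python3 -m inch '[{"linear":[0,0,-0.3],"twist":0,"gripper":0.5},{"linear":[0,0,-0.5],"twist":0,"gripper":0.5},{"linear":[0,0,-0.65],"twist":0,"gripper":0.5},{"linear":[0,0,-0.75],"twist":0,"gripper":0.5},{"linear":[0,0,-0.81],"twist":0,"gripper":0.5},{"linear":[0,0,-0.86],"twist":0,"gripper":0.5},{"linear":[0,0,-0.86],"twist":0,"gripper":0.5},{"linear":[0,0,-0.86],"twist":0,"gripper":0.5}]'
python3 - <<'E'
from h import *
s,P,W,K=snap("wrist","w5.png")
snap("scene","s5.png")
im=cv2.imread("pics/s5.png");cv2.imwrite("pics/s5c.png",cv2.resize(im[200:310,260:440],None,fx=4,fy=4,interpolation=cv2.INTER_CUBIC))
E
```

```text
time: 6.18
tool_pos: [0.4355, -0.309, 0.1423]
ee_rot: [-3.14, -0.004, 1.927]
wrist_force: [-0.4, -0.8, -3.5]
width: 0.0652
time: 6.85
tool_pos: [0.4369, -0.3119, 0.0588]
ee_rot: [3.14, 0.002, 1.925]
wrist_force: [0.6, 0.1, -4.1]
width: 0.065
```

View pics/w5.png

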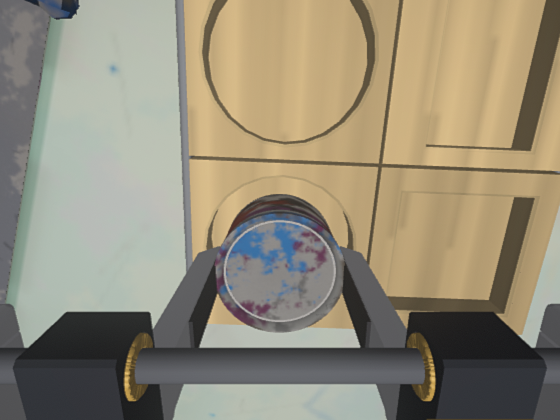

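View pics/s5c.png

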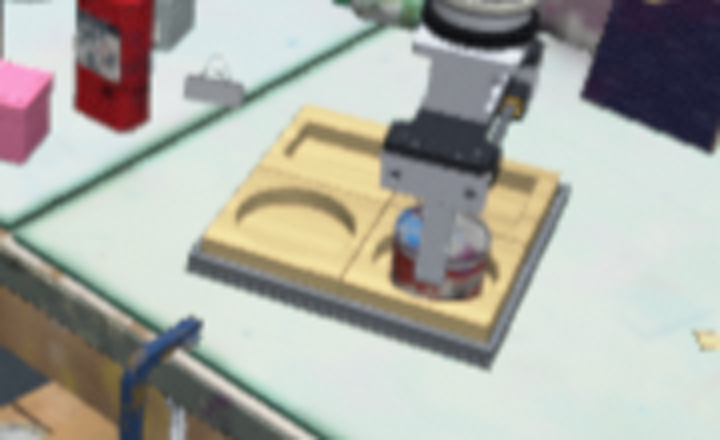

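```bash
python3 -m inch '[{"linear":[0,0,-0.01],"twist":0,"gripper":0.9},{"linear":[0,0,-0.01],"twist":0,"gripper":0.9},{"linear":[0,0,-0.01],"twist":0,"gripper":0.9},{"linear":[0,0,-0.01],"twist":0,"gripper":0.9},{"linear":[0,0,-0.01],"twist":0,"gripper":0.9},{"linear":[0,0,0.3],"twist":0,"gripper":0.9},{"linear":[0,0,0.7],"twist":0,"gripper":0.9},{"linear":[0,0,1],"twist":0,"gripper":0.9},{"linear":[0,0,1],"twist":0,"gripper":0.9}]'
python3 - <<'E'
from tin import *
s,P,W,K=snap("wrist","w6.png");np.savez("w6.npz",P=P,img=s["image"],W=W,K=K)
print(fit(P,(.4365,-.307),.045,.045)[0],robot.get_obs()["tool_pos"])
E
```

```text
time: 7.7
tool_pos: [0.4393, -0.3141, 0.166]
ee_rot: [3.135, 0.013, 1.925]
wrist_force: [0.7, -1.6, 0.6]
width: 0.0847
ztop 0.0584 c 0.4360 -0.3107 r 0.0341 n 5186 [ 0.43824464 -0.31320655  0.16261171]
```

View pics/w6.png

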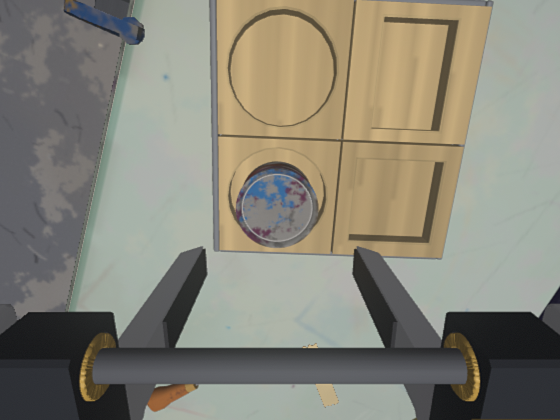

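Low tin A stands in round pocket B: top at 58.4 mm (59 expected), about 4 mm off centre. Going for T3 next.

```bash
python3 -m inch '[{"linear":[0,0.2,0.4],"twist":0,"gripper":1},{"linear":[0,0.5,0.8],"twist":0,"gripper":1},{"linear":[0.2,1,0.9],"twist":0,"gripper":1},{"linear":[0.2,1,0.9],"twist":0,"gripper":1}]'
python3 -m inch '[{"linear":[0,0.4,0],"twist":0,"gripper":1},{"linear":[0,0.8,0],"twist":0,"gripper":1},{"linear":[0.2,1,0],"twist":0,"gripper":1}]'
python3 -m inch '[{"linear":[0,0.4,0],"twist":0,"gripper":1},{"linear":[0,0.8,0],"twist":0,"gripper":1},{"linear":[0.2,1,0],"twist":0,"gripper":1}]'
python3 -m inch '[{"linear":[0,0.4,0],"twist":0,"gripper":1},{"linear":[0,0.8,0],"twist":0,"gripper":1},{"linear":[0.2,1,0],"twist":0,"gripper":1}]'
python3 -m inch '[{"linear":[0,0.4,0],"twist":0,"gripper":1},{"linear":[0.2,0.8,0],"twist":0,"gripper":1},{"linear":[0.2,1,0],"twist":0,"gripper":1},{"linear":[0.2,1,0],"twist":0,"gripper":1},{"linear":[0.2,1,0],"twist":0,"gripper":1}]'
python3 - <<'E'
from tin import *
s,P,W,K=snap("wrist","w7.png");np.savez("w7.npz",P=P,img=s["image"],W=W,K=K)
print({k:np.round(v,4).tolist() for k,v in robot.get_obs().items() if k in("tool_pos","ee_rot","wrist_force","joint_positions","time")})
print(fit(P,(.5455,.2385),.045,.025)[0])
E
```

```text
time: 8.08
tool_pos: [0.4572, -0.2093, 0.25]
ee_rot: [3.138, 0.002, 1.925]
wrist_force: [-0.0, -0.2, -0.2]
width: 0.0938
time: 8.33
tool_pos: [0.4737, -0.1078, 0.2468]
ee_rot: [-3.14, -0.003, 1.926]
wrist_force: [2.1, -0.9, -1.1]
width: 0.0938
time: 8.58
tool_pos: [0.4937, -0.0076, 0.2466]
ee_rot: [-3.139, -0.003, 1.928]
wrist_force: [1.0, -0.1, 0.5]
width: 0.0939
time: 8.83
tool_pos: [0.5137, 0.0925, 0.2466]
ee_rot: [-3.139, -0.003, 1.928]
wrist_force: [1.0, -0.1, 0.2]
width: 0.0935
time: 9.25
tool_pos: [0.5356, 0.1894, 0.2455]
ee_rot: [-3.138, 0.0, 1.927]
wrist_force: [0.1, 0.7, -0.5]
width: 0.0942
{'time': 9.3, 'joint_positions': [0.2387, 0.1264, 1.2914, -0.0007, 1.7264, -0.116], 'tool_pos': [0.5357, 0.1884, 0.246], 'ee_rot': [-3.1389, 0.0004, 1.9254], 'wrist_force': [-0.4723, -0.578, -0.0762]}
ztop 0.0484 c 0.5474 0.2383 r 0.0354 n 3651
```

View pics/w7.png

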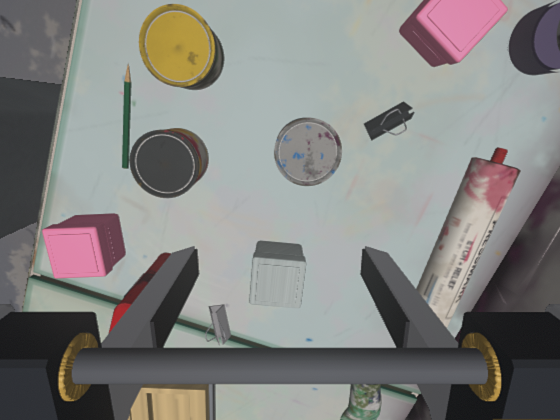

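T3 at (308,151) measures as low tin B, top 48.4 mm and r 35.4 mm. I'll move over it and descend.

```bash
python3 -m inch '[{"linear":[0.12,0.3,0],"twist":0,"gripper":1},{"linear":[0.12,0.5,-0.1],"twist":0,"gripper":1},{"linear":[0.12,0.5,-0.5],"twist":0,"gripper":1},{"linear":[0.12,0.5,-0.9],"twist":0,"gripper":1},{"linear":[0.12,0.5,-1],"twist":0,"gripper":1},{"linear":[0.12,0.5,-1],"twist":0,"gripper":1},{"linear":[0.12,0.5,-1],"twist":0,"gripper":1}]'
python3 - <<'E'
from tin import *
s,P,W,K=snap("wrist","w8.png")
print(fit(P,(.5474,.2383),.045,.025)[0],robot.get_obs()["tool_pos"])
E
```

```text
time: 9.88
tool_pos: [0.5484, 0.2375, 0.1482]
ee_rot: [-3.142, 0.0, 1.923]
wrist_force: [0.4, -0.3, 0.5]
width: 0.0939
ztop 0.0484 c 0.5472 0.2385 r 0.0356 n 5894 [0.54948725 0.23800348 0.15010064]
```

View pics/w8.png

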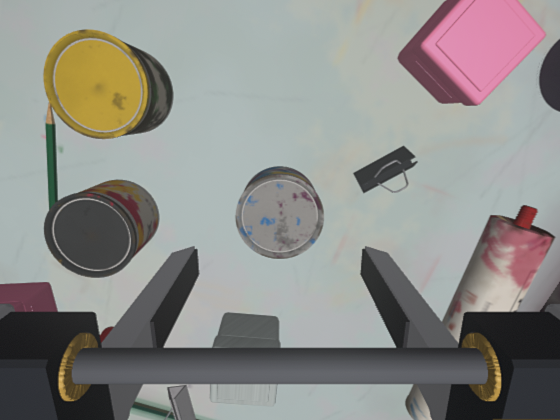

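```bash
python3 -m inch '[{"linear":[0,0,-0.4],"twist":0,"gripper":1},{"linear":[0,0,-0.8],"twist":0,"gripper":1},{"linear":[0,0,-1],"twist":0,"gripper":1},{"linear":[0,0,-1],"twist":0,"gripper":1},{"linear":[0,0,-1],"twist":0,"gripper":0.5},{"linear":[0,0,-1],"twist":0,"gripper":0.5},{"linear":[0,0,-1],"twist":0,"gripper":0.5},{"linear":[0,0,-1],"twist":0,"gripper":0.5},{"linear":[0,0,-1],"twist":0,"gripper":0.5}]'
python3 -m inch '[{"linear":[0,0,0],"twist":0,"gripper":0.5},{"linear":[0,0,0],"twist":0,"gripper":0.5},{"linear":[0,0,0],"twist":0,"gripper":0.5},{"linear":[0,0,0.2],"twist":0,"gripper":0.5},{"linear":[0,0,0.5],"twist":0,"gripper":0.5},{"linear":[0,0,0.9],"twist":0,"gripper":0.5},{"linear":[0,0,1],"twist":0,"gripper":0.5},{"linear":[0,0,1],"twist":0,"gripper":0.5}]'
```

```text
time: 10.68
tool_pos: [0.5487, 0.2387, 0.0505]
ee_rot: [3.14, 0.0, 1.925]
wrist_force: [-3.1, -1.5, 7.0]
width: 0.068
time: 11.35
tool_pos: [0.551, 0.2396, 0.1527]
ee_rot: [3.131, 0.0, 1.925]
wrist_force: [0.7, 0.3, -2.5]
width: 0.0679
```

```bash
python3 -m inch '[{"linear":[0,0,0.4],"twist":0,"gripper":0.5},{"linear":[0,0,0.8],"twist":0,"gripper":0.5},{"linear":[-0.1,-0.3,1],"twist":0,"gripper":0.5},{"linear":[-0.3,-0.7,1],"twist":0,"gripper":0.5},{"linear":[-0.3,-1,1],"twist":0,"gripper":0.5}]'
python3 -m inch '[{"linear":[-0.1,-0.4,0],"twist":0,"gripper":0.5},{"linear":[-0.2,-0.8,0],"twist":0,"gripper":0.5},{"linear":[-0.3,-1,0],"twist":0,"gripper":0.5}]'
python3 -m inch '[{"linear":[-0.1,-0.4,0],"twist":0,"gripper":0.5},{"linear":[-0.2,-0.8,0],"twist":0,"gripper":0.5},{"linear":[-0.3,-1,0],"twist":0,"gripper":0.5}]'
python3 -m inch '[{"linear":[-0.1,-0.4,0],"twist":0,"gripper":0.5},{"linear":[-0.2,-0.8,0],"twist":0,"gripper":0.5},{"linear":[-0.3,-1,0],"twist":0,"gripper":0.5}]'
python3 -m inch '[{"linear":[-0.1,-0.3,0],"twist":0,"gripper":0.5},{"linear":[-0.24,-0.48,0],"twist":0,"gripper":0.5},{"linear":[-0.24,-0.48,0],"twist":0,"gripper":0.5},{"linear":[-0.24,-0.48,0],"twist":0,"gripper":0.5},{"linear":[-0.24,-0.48,0],"twist":0,"gripper":0.5},{"linear":[-0.24,-0.48,0],"twist":0,"gripper":0.5}]'
python3 - <<'E'
from tin import *
s,P,W,K=snap("wrist","w9.png");np.savez("w9.npz",P=P,img=s["image"],W=W,K=K)
print({k:np.round(v,4).tolist() for k,v in robot.get_obs().items() if k in("tool_pos","ee_rot","wrist_force","joint_positions","time")})
E
```

```text
time: 11.77
tool_pos: [0.5162, 0.138, 0.247]
ee_rot: [-3.14, -0.0, 1.927]
wrist_force: [0.1, -0.1, -3.7]
width: 0.068
time: 12.02
tool_pos: [0.4866, 0.035, 0.2442]
ee_rot: [-3.136, 0.001, 1.922]
wrist_force: [-0.6, 0.5, -2.6]
width: 0.0682
time: 12.27
tool_pos: [0.4565, -0.0648, 0.2442]
ee_rot: [-3.137, -0.0, 1.922]
wrist_force: [0.7, 0.1, -2.3]
width: 0.0683
time: 12.52
tool_pos: [0.4265, -0.1646, 0.2442]
ee_rot: [-3.137, -0.001, 1.922]
wrist_force: [-0.7, 0.6, -3.4]
width: 0.0682
time: 13.02
tool_pos: [0.4043, -0.2084, 0.2463]
ee_rot: [-3.141, -0.002, 1.926]
wrist_force: [0.3, -0.0, -3.0]
width: 0.0679
{'time': 13.0667, 'joint_positions': [-0.6008, -0.1284, 1.5447, 0.0004, 1.7265, -0.9564], 'tool_pos': [0.4045, -0.2084, 0.2467], 'ee_rot': [-3.1412, -0.0012, 1.9265], 'wrist_force': [0.6499, 0.3437, -3.3118]}
```

View pics/w9.png

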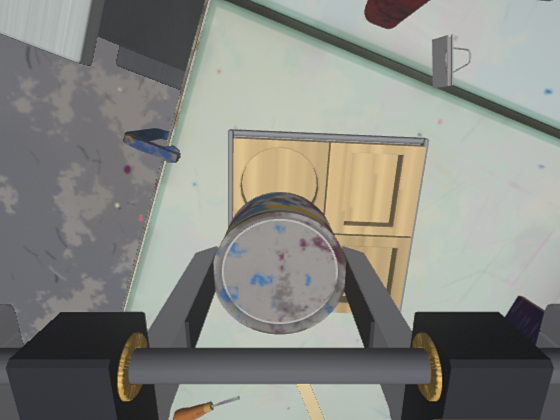

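```bash
python3 -m inch '[{"linear":[0,0.02,-0.3],"twist":0,"gripper":0.5},{"linear":[0,0.02,-0.7],"twist":0,"gripper":0.5},{"linear":[0,0.02,-1],"twist":0,"gripper":0.5},{"linear":[0,0.02,-1],"twist":0,"gripper":0.5},{"linear":[0,0.02,-1],"twist":0,"gripper":0.5}]'
python3 -m inch '[{"linear":[0,0,-0.3],"twist":0,"gripper":0.5},{"linear":[0,0,-0.5],"twist":0,"gripper":0.5},{"linear":[0,0,-0.65],"twist":0,"gripper":0.5},{"linear":[0,0,-0.75],"twist":0,"gripper":0.5},{"linear":[0,0,-0.81],"twist":0,"gripper":0.5},{"linear":[0,0,-0.86],"twist":0,"gripper":0.5},{"linear":[0,0,-0.86],"twist":0,"gripper":0.5},{"linear":[0,0,-0.86],"twist":0,"gripper":0.5}]'
python3 - <<'E'
from h import *
s,P,W,K=snap("wrist","w10.png");print(robot.get_obs()["tool_pos"])
E
```

```text
time: 13.48
tool_pos: [0.4034, -0.2059, 0.146]
ee_rot: [-3.139, -0.004, 1.926]
wrist_force: [0.7, 0.3, -2.5]
width: 0.0684
time: 14.15
tool_pos: [0.4051, -0.2079, 0.0628]
ee_rot: [3.14, 0.002, 1.925]
wrist_force: [0.6, -0.3, -3.1]
width: 0.0681
[ 0.40490335 -0.20785601  0.06272388]
```

View pics/w10.png

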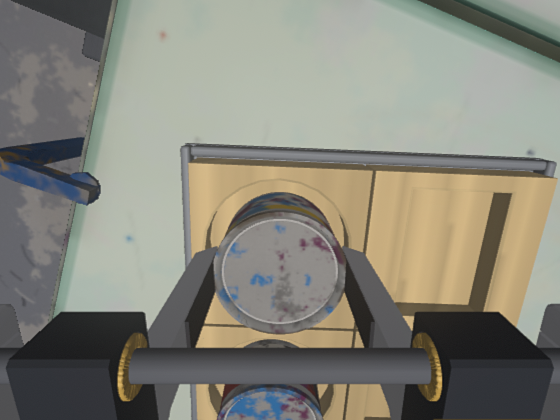

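The tin hangs centred in the round pocket (edges at columns 208 and 346, tin at 280). Releasing.

```bash
python3 -m inch '[{"linear":[0,0,-0.01],"twist":0,"gripper":0.5},{"linear":[0,0,-0.01],"twist":0,"gripper":0.9},{"linear":[0,0,-0.01],"twist":0,"gripper":0.9},{"linear":[0,0,-0.01],"twist":0,"gripper":0.9},{"linear":[0,0,-0.01],"twist":0,"gripper":0.9},{"linear":[0,0,-0.01],"twist":0,"gripper":0.9},{"linear":[0,0,0.3],"twist":0,"gripper":0.9},{"linear":[0,0,0.7],"twist":0,"gripper":0.9},{"linear":[0,0,1],"twist":0,"gripper":0.9},{"linear":[0,0,1],"twist":0,"gripper":0.9}]'
python3 -m inch '[{"linear":[0,0,0.4],"twist":0,"gripper":1},{"linear":[0,0,0.8],"twist":0,"gripper":1},{"linear":[0,0,0.9],"twist":0,"gripper":1},{"linear":[0,0,0.9],"twist":0,"gripper":1},{"linear":[0,0,0.9],"twist":0,"gripper":1}]'
python3 - <<'E'
from tin import *
s,P,W,K=snap("wrist","w11.png");np.savez("w11.npz",P=P,img=s["image"],W=W,K=K)
print(fit(P,(.404,-.208),.045,.045)[0],robot.get_obs()["tool_pos"])
print(fit(P,(.436,-.310),.045,.045)[0])
E
```

```text
time: 15.03
tool_pos: [0.4075, -0.2096, 0.169]
ee_rot: [3.134, 0.011, 1.925]
wrist_force: [0.4, -0.5, 0.3]
width: 0.0845
time: 15.45
tool_pos: [0.4042, -0.2074, 0.2509]
ee_rot: [3.141, 0.0, 1.925]
wrist_force: [0.5, -0.1, -0.8]
width: 0.0939
ztop 0.0605 c 0.4043 -0.2079 r 0.0355 n 3423 [ 0.40367501 -0.2070721   0.24957569]
ztop 0.0584 c 0.4362 -0.3104 r 0.0343 n 2484
```

View pics/w11.png

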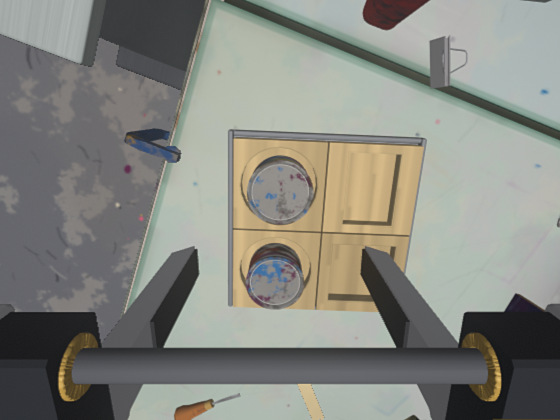

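Run:
```python
from h import *
z=np.load("w7.npz");P=z["P"];v,u=np.mgrid[:420,:560]
m=(u>240)&(u<315)&(v>235)&(v<310)&(P[...,2]>.053)&(P[...,2]<.07);t=P[m];print(len(t),np.median(t[:,2]),cv2.minAreaRect(t[:,:2].astype(np.float32)))
P=np.load("w11.npz")["P"].reshape(-1,3);q=P[np.isfinite(P).all(1)];q=q[(q[:,2]>.0265)&(q[:,2]<.034)&(q[:,1]<-.05)&(q[:,0]>.25)&(q[:,0]<.65)&(q[:,1]>-.45)]
print(len(q),np.median(q[:,2]),cv2.minAreaRect(q[:,:2].astype(np.float32)))
```

```text
2603 0.06081626253625855 ((0.567554771900177, 0.09177108854055405), (0.05999007821083069, 0.05985148623585701), 14.895730972290039)
13692 0.030257204257872594 ((0.46978700160980225, -0.24180756509304047), (0.21064089238643646, 0.2111319750547409), 18.033477783203125)
```

```bash
python3 -m inch '[{"linear":[0.2,0.4,0],"twist":-0.09,"gripper":1},{"linear":[0.4,0.8,0],"twist":-0.09,"gripper":1},{"linear":[0.6,1,0],"twist":-0.09,"gripper":1}]'
python3 -m inch '[{"linear":[0.2,0.4,0],"twist":0,"gripper":1},{"linear":[0.4,0.8,0],"twist":0,"gripper":1},{"linear":[0.6,1,0],"twist":0,"gripper":1}]'
python3 -m inch '[{"linear":[0.2,0.4,0],"twist":0,"gripper":1},{"linear":[0.43,0.8,0],"twist":0,"gripper":1},{"linear":[0.43,0.98,-0.2],"twist":0,"gripper":1},{"linear":[0.43,0.98,-0.6],"twist":0,"gripper":1},{"linear":[0.43,0.98,-0.9],"twist":0,"gripper":1},{"linear":[0.43,0.98,-0.9],"twist":0,"gripper":1},{"linear":[0.43,0.98,-0.9],"twist":0,"gripper":1},{"linear":[0.43,0.98,-0.9],"twist":0,"gripper":1}]'
python3 - <<'E'
from h import *
s,P,W,K=snap("wrist","w12.png");print({k:np.round(v,4).tolist() for k,v in robot.get_obs().items() if k in("tool_pos","ee_rot","time")})
m=(P[...,2]>.053)&(P[...,2]<.07)&(abs(P[...,0]-.5675)<.045)&(abs(P[...,1]-.0915)<.045);t=P[m];print(len(t),np.median(t[:,2]),cv2.minAreaRect(t[:,:2].astype(np.float32)))
E
```

```text
time: 15.75
tool_pos: [0.4631, -0.1053, 0.2488]
ee_rot: [-3.138, -0.003, 1.829]
wrist_force: [0.1, -0.5, 0.0]
width: 0.0941
time: 16.0
tool_pos: [0.5233, -0.0042, 0.2485]
ee_rot: [-3.137, -0.003, 1.832]
wrist_force: [0.0, -1.0, -0.1]
width: 0.094
time: 16.67
tool_pos: [0.5673, 0.0903, 0.1619]
ee_rot: [3.142, 0.0, 1.83]
wrist_force: [-0.4, -0.9, 0.7]
width: 0.0942
{'time': 16.7167, 'tool_pos': [0.5681, 0.0903, 0.1634], 'ee_rot': [3.1386, 0.0006, 1.8298]}
5292 0.060798980430020994 ((0.5674509406089783, 0.09141630679368973), (0.06016995757818222, 0.05975154787302017), 15.058431625366211)
```

View pics/w12.png

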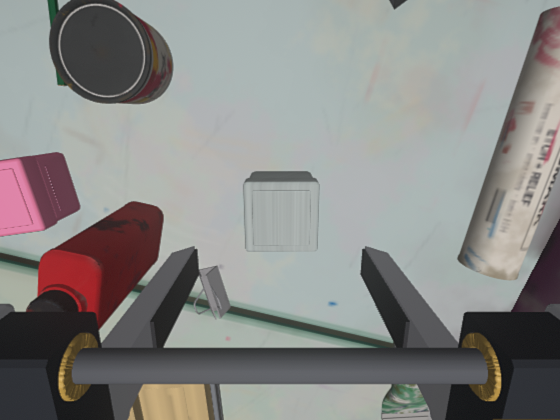

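The grey square tin at (281,215) is aligned with the jaws, with the can about 25 mm clear of the gripper body's path. Descending.

```bash
python3 -m inch '[{"linear":[0,0.01,-0.4],"twist":0,"gripper":1},{"linear":[0,0.01,-0.8],"twist":0,"gripper":1},{"linear":[0,0.01,-1],"twist":0,"gripper":1}]'
python3 -m inch '[{"linear":[0,0,-0.12],"twist":0,"gripper":1},{"linear":[0,0,-0.12],"twist":0,"gripper":1},{"linear":[0,0,-0.12],"twist":0,"gripper":0.4},{"linear":[0,0,-0.12],"twist":0,"gripper":0.4},{"linear":[0,0,-0.12],"twist":0,"gripper":0.4},{"linear":[0,0,-0.12],"twist":0,"gripper":0.4},{"linear":[0,0,-0.12],"twist":0,"gripper":0.4},{"linear":[0,0,-0.12],"twist":0,"gripper":0.4},{"linear":[0,0,-0.12],"twist":0,"gripper":0.4},{"linear":[0,0,-0.12],"twist":0,"gripper":0.4}]'
python3 -m inch '[{"linear":[0,0,0.2],"twist":0,"gripper":0.4},{"linear":[0,0,0.5],"twist":0,"gripper":0.4},{"linear":[0,0,0.9],"twist":0,"gripper":0.4},{"linear":[0,0,1],"twist":0,"gripper":0.4},{"linear":[0,0,1],"twist":0,"gripper":0.4}]'
python3 -m inch '[{"linear":[0,0,0.4],"twist":0,"gripper":0.4},{"linear":[0,0,0.8],"twist":0,"gripper":0.4},{"linear":[0,0,1],"twist":0,"gripper":0.4},{"linear":[0,0,1],"twist":0,"gripper":0.4},{"linear":[0,0,1],"twist":0,"gripper":0.4}]'
python3 - <<'E'
from h import *
s,P,W,K=snap("wrist","w13.png");print({k:np.round(v,4).tolist() for k,v in robot.get_obs().items() if k in("tool_pos","ee_rot","time")})
E
```

```text
time: 16.97
tool_pos: [0.5669, 0.0911, 0.0603]
ee_rot: [-3.142, -0.0, 1.83]
wrist_force: [-0.6, -1.1, -1.3]
width: 0.0942
time: 17.8
tool_pos: [0.5679, 0.0917, 0.0506]
ee_rot: [3.14, 0.0, 1.831]
wrist_force: [-0.8, -0.2, 3.7]
width: 0.0598
time: 18.22
tool_pos: [0.5694, 0.0918, 0.1535]
ee_rot: [3.134, 0.002, 1.831]
wrist_force: [0.9, -0.7, -1.7]
width: 0.06
time: 18.63
tool_pos: [0.567, 0.0916, 0.2477]
ee_rot: [-3.14, -0.0, 1.83]
wrist_force: [-0.3, -0.0, -3.6]
width: 0.0597
{'time': 18.6833, 'tool_pos': [0.5662, 0.0915, 0.2459], 'ee_rot': [-3.1364, -0.001, 1.8305]}
```

View pics/w13.png

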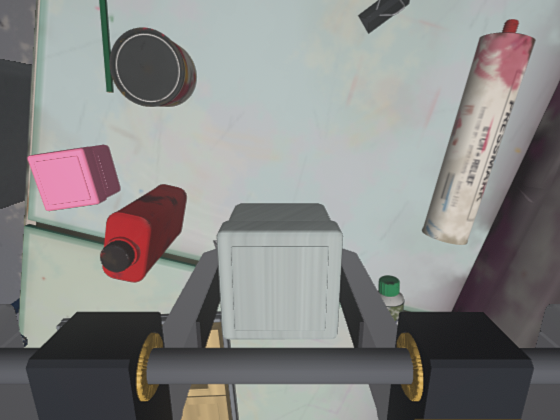

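```bash
python3 -m inch '[{"linear":[0,-0.4,0],"twist":0.05,"gripper":0.4},{"linear":[0,-0.8,0],"twist":0.05,"gripper":0.4},{"linear":[-0.1,-1,0],"twist":0.05,"gripper":0.4}]'
python3 -m inch '[{"linear":[0,-0.4,0],"twist":0,"gripper":0.4},{"linear":[0,-0.8,0],"twist":0,"gripper":0.4},{"linear":[-0.1,-1,0],"twist":0,"gripper":0.4}]'
python3 -m inch '[{"linear":[0,-0.4,0],"twist":0,"gripper":0.4},{"linear":[0,-0.8,0],"twist":0,"gripper":0.4},{"linear":[-0.1,-1,0],"twist":0,"gripper":0.4}]'
python3 -m inch '[{"linear":[0,-0.4,0],"twist":0,"gripper":0.4},{"linear":[-0.02,-0.65,0],"twist":0,"gripper":0.4},{"linear":[-0.02,-0.65,0],"twist":0,"gripper":0.4},{"linear":[-0.02,-0.65,0],"twist":0,"gripper":0.4},{"linear":[-0.02,-0.65,-0.3],"twist":0,"gripper":0.4},{"linear":[-0.02,-0.65,-0.7],"twist":0,"gripper":0.4},{"linear":[-0.02,-0.65,-0.8],"twist":0,"gripper":0.4},{"linear":[-0.02,-0.65,-0.8],"twist":0,"gripper":0.4},{"linear":[-0.02,-0.65,-0.8],"twist":0,"gripper":0.4}]'
python3 - <<'E'
from h import *
s,P,W,K=snap("wrist","w14.png");print({k:np.round(v,4).tolist() for k,v in robot.get_obs().items() if k in("tool_pos","ee_rot","time")})
E
```

```text
time: 18.93
tool_pos: [0.5563, -0.0115, 0.2439]
ee_rot: [-3.133, -0.001, 1.881]
wrist_force: [-0.0, -0.5, -1.7]
width: 0.0598
time: 19.18
tool_pos: [0.546, -0.112, 0.2439]
ee_rot: [-3.134, -0.002, 1.88]
wrist_force: [-0.1, -0.0, -2.2]
width: 0.0595
time: 19.43
tool_pos: [0.5359, -0.2119, 0.2436]
ee_rot: [-3.135, -0.004, 1.88]
wrist_force: [-0.4, 0.3, -1.6]
width: 0.0599
time: 20.18
tool_pos: [0.5349, -0.2721, 0.1686]
ee_rot: [-3.14, -0.002, 1.884]
wrist_force: [-0.6, -0.1, -1.2]
width: 0.0596
{'time': 20.2333, 'tool_pos': [0.5359, -0.2729, 0.1708], 'ee_rot': [3.1404, 0.0009, 1.8839]}
```

View pics/w14.png

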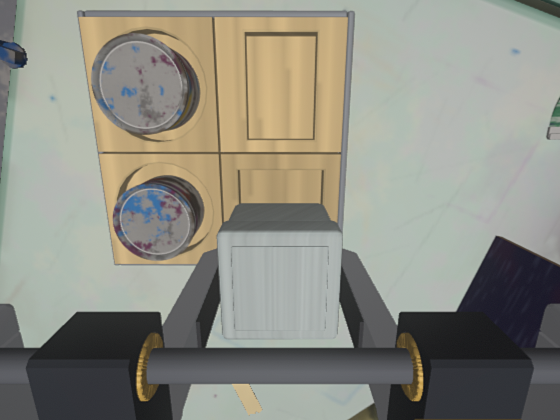

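```bash
python3 -m inch '[{"linear":[0,0,-0.3],"twist":0,"gripper":0.4},{"linear":[0,0,-0.6],"twist":0,"gripper":0.4},{"linear":[0,0,-0.8],"twist":0,"gripper":0.4},{"linear":[0,0,-0.9],"twist":0,"gripper":0.4},{"linear":[0,0,-1],"twist":0,"gripper":0.4},{"linear":[0,0,-1],"twist":0,"gripper":0.4},{"linear":[0,0,-1],"twist":0,"gripper":0.4}]'
python3 - <<'E'
from h import *
s,P,W,K=snap("wrist","w15.png");print({k:np.round(v,4).tolist() for k,v in robot.get_obs().items() if k in("tool_pos","ee_rot","time","wrist_force")})
E
```

```text
time: 20.82
tool_pos: [0.5361, -0.2739, 0.0711]
ee_rot: [3.14, 0.002, 1.883]
wrist_force: [-0.5, -0.2, -1.8]
width: 0.0598
{'time': 20.8667, 'tool_pos': [0.5364, -0.2741, 0.0717], 'ee_rot': [3.1391, 0.0028, 1.8829], 'wrist_force': [1.1009, -0.0034, -2.4035]}
```

View pics/w15.png

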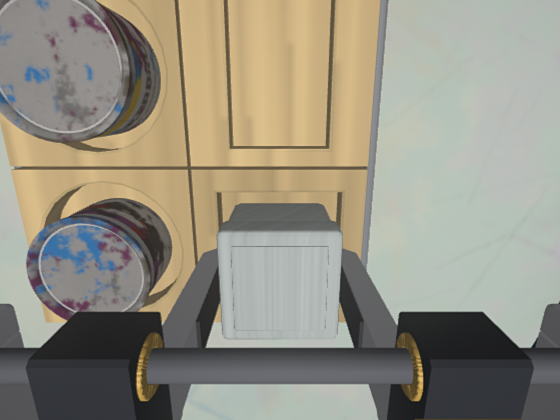

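```bash
python3 -m inch '[{"linear":[0,0,-0.05],"twist":0,"gripper":0.4},{"linear":[0,0,-0.08],"twist":0,"gripper":0.4},{"linear":[0,0,-0.08],"twist":0,"gripper":0.8},{"linear":[0,0,-0.08],"twist":0,"gripper":0.8},{"linear":[0,0,-0.08],"twist":0,"gripper":0.8},{"linear":[0,0,-0.08],"twist":0,"gripper":0.8},{"linear":[0,0,0.3],"twist":0,"gripper":0.8},{"linear":[0,0,0.7],"twist":0,"gripper":0.8},{"linear":[0,0,1],"twist":0,"gripper":0.8},{"linear":[0,0,1],"twist":0,"gripper":0.8}]'
python3 -m inch '[{"linear":[0,0,0.4],"twist":0,"gripper":0.8},{"linear":[0,0,0.8],"twist":0,"gripper":0.8},{"linear":[0,0,0.9],"twist":0,"gripper":0.8},{"linear":[0,0,0.9],"twist":0,"gripper":0.8},{"linear":[0,0,0.9],"twist":0,"gripper":0.8}]'
python3 - <<'E'
from tin import *
s,P,W,K=snap("wrist","w16.png");np.savez("w16.npz",P=P,img=s["image"],W=W,K=K);print({k:np.round(v,4).tolist() for k,v in robot.get_obs().items() if k in("tool_pos","ee_rot","time")})
m=(P[...,2]>.06)&(P[...,2]<.085)&(abs(P[...,0]-.535)<.045)&(abs(P[...,1]+.275)<.045);t=P[m];print(len(t),np.median(t[:,2]),cv2.minAreaRect(t[:,:2].astype(np.float32)))
print(fit(P,(.404,-.208),.045,.045)[0])
print(fit(P,(.436,-.310),.045,.045)[0])
E
```

```text
time: 21.7
tool_pos: [0.5386, -0.2755, 0.179]
ee_rot: [3.131, 0.012, 1.883]
wrist_force: [0.4, -0.1, 1.6]
width: 0.0754
time: 22.12
tool_pos: [0.5353, -0.2735, 0.2596]
ee_rot: [3.141, 0.001, 1.883]
wrist_force: [-0.4, 0.5, -0.6]
width: 0.0752
{'time': 22.1667, 'tool_pos': [0.5348, -0.2731, 0.2577], 'ee_rot': [-3.1402, -0.0018, 1.8829]}
3223 0.07275953184077383 ((0.535655677318573, -0.2745789587497711), (0.06010997295379639, 0.06024640426039696), 18.066377639770508)
ztop 0.0604 c 0.4043 -0.2078 r 0.0356 n 4233
ztop 0.0583 c 0.4359 -0.3106 r 0.0342 n 2978
```

View pics/w16.png

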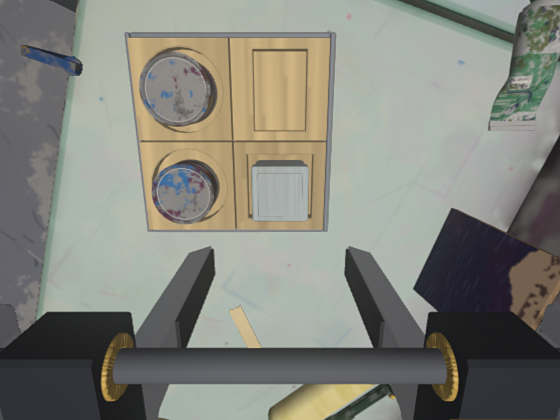

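The square tin stands at its pocket (0.5357, -0.2746), 1 mm off, top at 72.8 mm. Last comes the can.

```bash
python3 -m inch '[{"linear":[-0.1,0.4,0],"twist":-0.1,"gripper":1},{"linear":[-0.2,0.8,0],"twist":-0.2,"gripper":1},{"linear":[-0.3,1,0],"twist":-0.266,"gripper":1}]'
python3 -m inch '[{"linear":[-0.1,0.4,0],"twist":0,"gripper":1},{"linear":[-0.2,0.8,0],"twist":0,"gripper":1},{"linear":[-0.3,1,0],"twist":0,"gripper":1},{"linear":[-0.3,1,0],"twist":0,"gripper":1}]'
python3 -m inch '[{"linear":[-0.1,0.2,0],"twist":0,"gripper":1},{"linear":[-0.34,0.5,0],"twist":0,"gripper":1},{"linear":[-0.34,0.5,0],"twist":0,"gripper":1},{"linear":[-0.34,0.5,0],"twist":0,"gripper":1},{"linear":[-0.34,0.5,0],"twist":0,"gripper":1}]'
python3 - <<'E'
from h import *
s,P,W,K=snap("wrist","w17.png");np.savez("w17.npz",P=P,img=s["image"],W=W,K=K);print({k:np.round(v,4).tolist() for k,v in robot.get_obs().items() if k in("tool_pos","ee_rot","time","joint_positions")})
m=(P[...,2]>.12)&(P[...,2]<.135)&(abs(P[...,0]-.44)<.05)&(abs(P[...,1]-.02)<.05);t=P[m];print(len(t),np.median(t[:,2]),cv2.minAreaRect(t[:,:2].astype(np.float32)))
m=(P[...,2]>.139)&(P[...,2]<.15)&(abs(P[...,0]-.44)<.05)&(abs(P[...,1]-.02)<.05);t=P[m];print(len(t),np.median(t[:,2]),cv2.minEnclosingCircle(t[:,:2].astype(np.float32)))
E
```

```text
time: 22.42
tool_pos: [0.5037, -0.17, 0.2558]
ee_rot: [-3.136, -0.005, 1.601]
wrist_force: [0.2, 0.0, 0.0]
width: 0.0915
time: 22.75
tool_pos: [0.4728, -0.0695, 0.2571]
ee_rot: [-3.137, -0.003, 1.609]
wrist_force: [0.4, 0.0, -0.1]
width: 0.0942
time: 23.17
tool_pos: [0.4412, -0.0241, 0.2581]
ee_rot: [-3.14, 0.0, 1.604]
wrist_force: [0.7, 0.9, -1.6]
width: 0.094
{'time': 23.2167, 'joint_positions': [-0.183, -0.1582, 1.5479, -0.0006, 1.7535, -0.2156], 'tool_pos': [0.4415, -0.0243, 0.2583], 'ee_rot': [-3.1399, 0.0002, 1.6033]}
2560 0.1263410059066867 ((0.4415455460548401, 0.02111179009079933), (0.03997824713587761, 0.06553772836923599), 1.8303767442703247)
777 0.14465150055440112 ((0.4415089190006256, 0.021293964236974716), 0.012926949188113213)
```

View pics/w17.png

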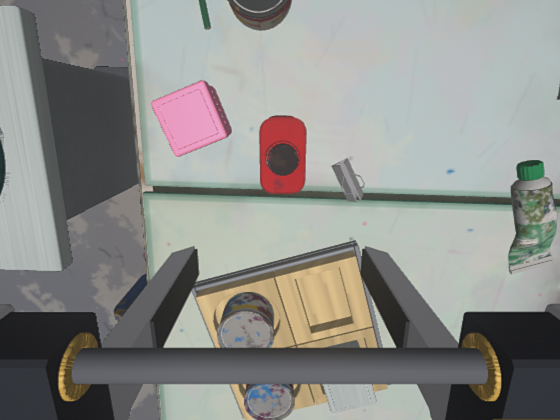

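The red can at (283,153) is aligned with the jaws. I'll move over it, descend and grip at about 95 mm height.

```bash
python3 -m inch '[{"linear":[0,0.3,0],"twist":0,"gripper":1},{"linear":[0,0.45,0],"twist":0,"gripper":1},{"linear":[0,0.45,-0.1],"twist":0,"gripper":1},{"linear":[0,0.45,-0.4],"twist":0,"gripper":1},{"linear":[0,0.45,-0.7],"twist":0,"gripper":1},{"linear":[0,0.45,-0.7],"twist":0,"gripper":1},{"linear":[0,0.45,-0.7],"twist":0,"gripper":1}]'
python3 - <<'E'
from h import *
s,P,W,K=snap("wrist","w18.png");print(robot.get_obs()["tool_pos"])
E
```

```text
time: 23.8
tool_pos: [0.4401, 0.0206, 0.1871]
ee_rot: [-3.136, -0.0, 1.603]
wrist_force: [0.2, 1.3, 0.3]
width: 0.0944
[0.44139467 0.02063378 0.18940802]
```

View pics/w18.png

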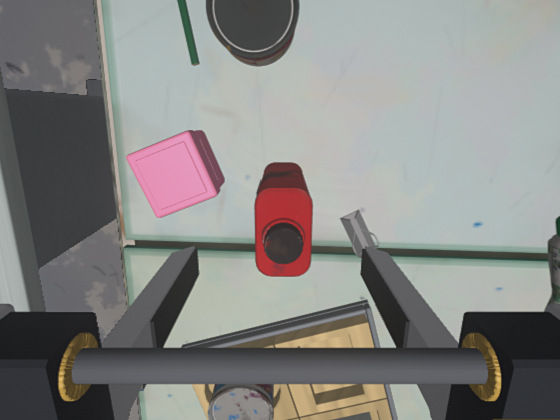

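```bash
python3 -m inch '[{"linear":[0,0,-0.4],"twist":0,"gripper":1},{"linear":[0,0,-0.8],"twist":0,"gripper":1},{"linear":[0,0,-0.88],"twist":0,"gripper":1},{"linear":[0,0,-0.88],"twist":0,"gripper":1},{"linear":[0,0,-0.88],"twist":0,"gripper":0.2},{"linear":[0,0,-0.88],"twist":0,"gripper":0.2},{"linear":[0,0,-0.88],"twist":0,"gripper":0.2},{"linear":[0,0,-0.88],"twist":0,"gripper":0.2},{"linear":[0,0,-0.88],"twist":0,"gripper":0.2},{"linear":[0,0,-0.88],"twist":0,"gripper":0.2}]'
python3 -m inch '[{"linear":[0,0,0],"twist":0,"gripper":0.2},{"linear":[0,0,0],"twist":0,"gripper":0.2},{"linear":[0,0,0],"twist":0,"gripper":0.2},{"linear":[0,0,0],"twist":0,"gripper":0.2},{"linear":[0,0,0.2],"twist":0,"gripper":0.2},{"linear":[0,0,0.4],"twist":0,"gripper":0.2},{"linear":[0,0,0.7],"twist":0,"gripper":0.2},{"linear":[0,0,0.9],"twist":0,"gripper":0.2},{"linear":[0,0,0.9],"twist":0,"gripper":0.2},{"linear":[0,0,0.9],"twist":0,"gripper":0.2}]'
python3 - <<'E'
from h import *
s,P,W,K=snap("wrist","w19.png");print(robot.get_obs()["tool_pos"])
E
```

```text
time: 24.68
tool_pos: [0.4417, 0.0216, 0.1024]
ee_rot: [3.14, 0.0, 1.604]
wrist_force: [0.5, -0.7, 0.1]
width: 0.0573
time: 25.52
tool_pos: [0.4412, 0.0216, 0.1911]
ee_rot: [3.141, 0.0, 1.604]
wrist_force: [-0.1, -0.1, -4.5]
width: 0.0399
[0.44022015 0.02164817 0.18955746]
```

View pics/w19.png

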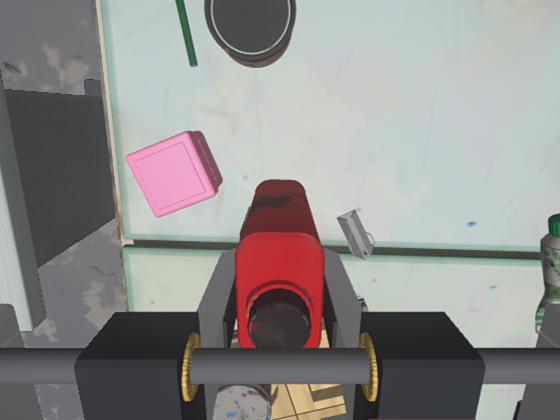

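```bash
python3 -m inch '[{"linear":[0,0,0.2],"twist":0,"gripper":0.2},{"linear":[0.1,-0.2,0.2],"twist":0.09,"gripper":0.2},{"linear":[0.2,-0.5,0.2],"twist":0.18,"gripper":0.2},{"linear":[0.3,-0.8,0.2],"twist":0.27,"gripper":0.2},{"linear":[0.3,-1,0.2],"twist":0.27,"gripper":0.2},{"linear":[0.3,-1,0.2],"twist":0.27,"gripper":0.2}]'
python3 -m inch '[{"linear":[0.1,-0.3,0],"twist":0,"gripper":0.2},{"linear":[0.2,-0.6,0],"twist":0,"gripper":0.2},{"linear":[0.31,-0.85,0],"twist":0,"gripper":0.2},{"linear":[0.31,-0.97,0],"twist":0,"gripper":0.2},{"linear":[0.31,-0.97,0],"twist":0,"gripper":0.2},{"linear":[0.31,-0.97,-0.2],"twist":0,"gripper":0.2},{"linear":[0.31,-0.97,-0.5],"twist":0,"gripper":0.2},{"linear":[0.31,-0.97,-0.6],"twist":0,"gripper":0.2},{"linear":[0.31,-0.97,-0.6],"twist":0,"gripper":0.2},{"linear":[0.31,-0.97,-0.6],"twist":0,"gripper":0.2}]'
python3 - <<'E'
from h import *
s,P,W,K=snap("wrist","w20.png");print({k:np.round(v,4).tolist() for k,v in robot.get_obs().items() if k in("tool_pos","ee_rot","time")})
for n in("scene","side"):
    s,P,W,K=snap(n); np.savez(n+"20.npz",P=P,img=s["image"])
    x,y=(290,170) if n=="scene" else (240,130)
    cv2.imwrite(f"pics/{n}20.png",cv2.resize(s["image"][y:y+130,x:x+150,::-1],None,fx=4,fy=4,interpolation=cv2.INTER_CUBIC))
E
```

```text
time: 26.07
tool_pos: [0.4699, -0.0817, 0.2077]
ee_rot: [-3.135, -0.001, 1.883]
wrist_force: [-0.0, 0.9, -4.2]
width: 0.04
time: 26.9
tool_pos: [0.5013, -0.1741, 0.1505]
ee_rot: [-3.14, -0.003, 1.888]
wrist_force: [0.2, -0.1, -4.1]
width: 0.0398
{'time': 26.95, 'tool_pos': [0.5023, -0.1747, 0.1522], 'ee_rot': [3.141, 0.0001, 1.8878]}
```

View pics/w20.png

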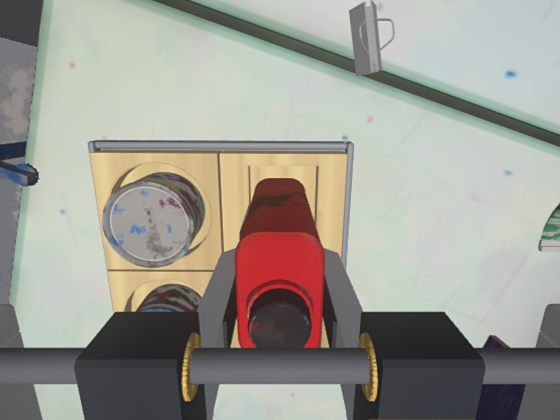

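View pics/scene20.png

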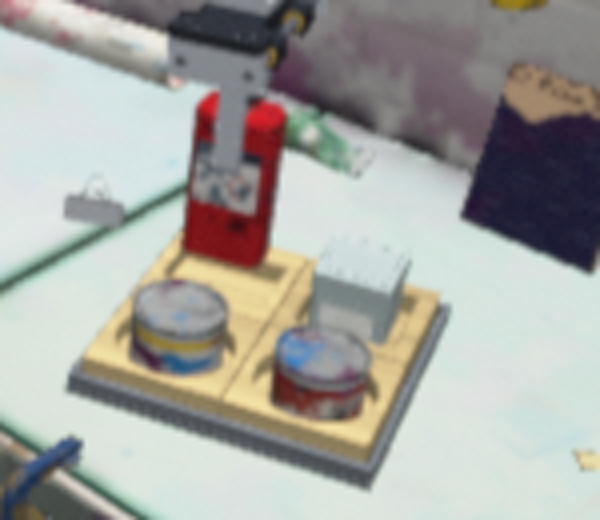

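View pics/side20.png

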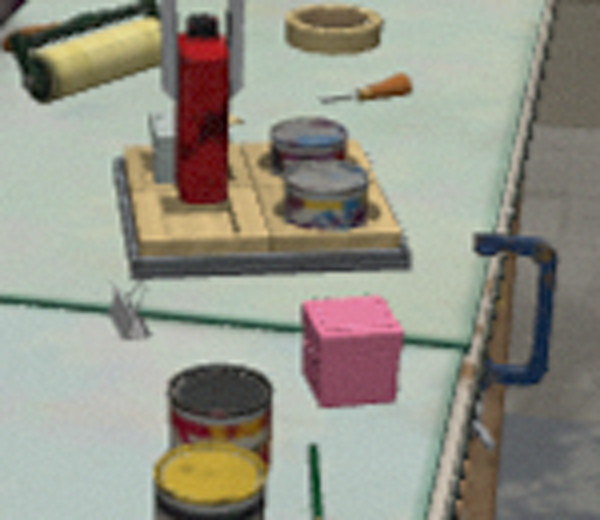

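The can is upright above the oblong pocket. Lowering it the rest of the way.

```bash
python3 -m inch '[{"linear":[0.01,0,-0.1],"twist":0,"gripper":0.2},{"linear":[0.01,0,-0.2],"twist":0,"gripper":0.2},{"linear":[0.01,0,-0.28],"twist":0,"gripper":0.2},{"linear":[0.01,0,-0.33],"twist":0,"gripper":0.2},{"linear":[0.01,0,-0.36],"twist":0,"gripper":0.2},{"linear":[0.01,0,-0.36],"twist":0,"gripper":0.2},{"linear":[0.01,0,-0.36],"twist":0,"gripper":0.2}]'
python3 - <<'E'
from h import *
s,P,W,K=snap("wrist","w21.png");print({k:np.round(v,4).tolist() for k,v in robot.get_obs().items() if k in("tool_pos","ee_rot","time","wrist_force")})
E
```

```text
time: 27.63
tool_pos: [0.5032, -0.1755, 0.1154]
ee_rot: [3.142, 0.0, 1.887]
wrist_force: [-0.5, -0.0, -3.7]
width: 0.0399
{'time': 27.6833, 'tool_pos': [0.5034, -0.1755, 0.1156], 'ee_rot': [3.1412, 0.0004, 1.887], 'wrist_force': [0.1732, -0.0388, -4.3511]}
```

View pics/w21.png

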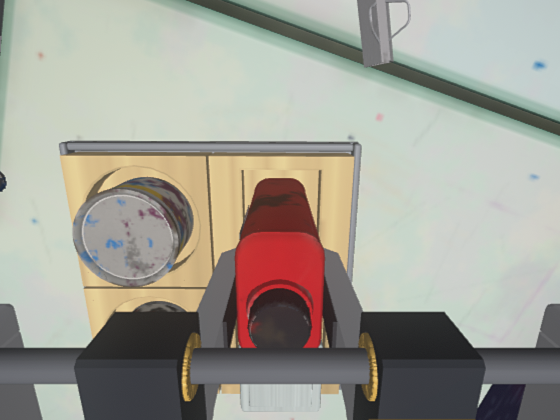

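```bash
python3 -m inch '[{"linear":[0,0,-0.01],"twist":0,"gripper":0.2},{"linear":[0,0,-0.015],"twist":0,"gripper":0.2},{"linear":[0,0,-0.015],"twist":0,"gripper":0.2},{"linear":[0,0,-0.015],"twist":0,"gripper":0.8},{"linear":[0,0,-0.015],"twist":0,"gripper":0.8},{"linear":[0,0,-0.015],"twist":0,"gripper":0.8},{"linear":[0,0,-0.015],"twist":0,"gripper":0.8},{"linear":[0,0,-0.015],"twist":0,"gripper":0.8},{"linear":[0,0,-0.015],"twist":0,"gripper":0.8},{"linear":[0,0,-0.015],"twist":0,"gripper":0.8}]'
python3 -m inch '[{"linear":[0,0,0.2],"twist":0,"gripper":0.8},{"linear":[0,0,0.5],"twist":0,"gripper":0.8},{"linear":[0,0,0.9],"twist":0,"gripper":0.8},{"linear":[0,0,1],"twist":0,"gripper":0.8},{"linear":[0,0,1],"twist":0,"gripper":0.8}]'
python3 -m inch '[{"linear":[0,-0.2,0.4],"twist":0,"gripper":0.8},{"linear":[0,-0.6,0.4],"twist":0,"gripper":0.8},{"linear":[0,-0.8,0.4],"twist":0,"gripper":0.8},{"linear":[0,-0.8,0.4],"twist":0,"gripper":0.8},{"linear":[0,-0.8,0.4],"twist":0,"gripper":0.8}]'
python3 - <<'E'
from tin import *
s,P,W,K=snap("wrist","w22.png");np.savez("w22.npz",P=P);print({k:np.round(v,4).tolist() for k,v in robot.get_obs().items() if k in("tool_pos","ee_rot","time","wrist_force")})
def box(lo,hi,c):
    m=(P[...,2]>lo)&(P[...,2]<hi)&(abs(P[...,0]-c[0])<.05)&(abs(P[...,1]-c[1])<.05);t=P[m];print(len(t),np.median(t[:,2]),cv2.minAreaRect(t[:,:2].astype(np.float32)))
box(.13,.147,(.503,-.176));box(.151,.165,(.503,-.176));box(.062,.085,(.535,-.275))
print(fit(P,(.404,-.208),.045,.045)[0])
print(fit(P,(.436,-.310),.045,.045)[0])
for n in("scene","side"):
    s,P,W,K=snap(n)
    x,y=(290,170) if n=="scene" else (210,130)
    cv2.imwrite(f"pics/{n}22.png",cv2.resize(s["image"][y:y+170,x:x+170,::-1],None,fx=3.5,fy=3.5,interpolation=cv2.INTER_CUBIC))
    print(n,fit(P,(.396,.286),.045)[0],fit(P,(.414,.175),.045)[0])
E
```

```text
time: 28.52
tool_pos: [0.5033, -0.1754, 0.1142]
ee_rot: [3.141, 0.0, 1.887]
wrist_force: [0.4, -0.0, -0.7]
width: 0.0749
time: 28.93
tool_pos: [0.5052, -0.1763, 0.2189]
ee_rot: [3.135, 0.006, 1.887]
wrist_force: [0.6, -0.3, -0.6]
width: 0.0754
time: 29.35
tool_pos: [0.5024, -0.2556, 0.2514]
ee_rot: [-3.139, -0.004, 1.885]
wrist_force: [0.0, -0.3, 0.4]
width: 0.075
{'time': 29.4, 'tool_pos': [0.5026, -0.2548, 0.2517], 'ee_rot': [-3.1396, -0.0037, 1.8866], 'wrist_force': [-0.393, 0.6018, -0.2096]}
3233 0.13840428227032098 ((0.5023357272148132, -0.17461571097373962), (0.04006773978471756, 0.06542231887578964), 18.040945053100586)
987 0.15675700310742408 ((0.5020681619644165, -0.1747521162033081), (0.024857444688677788, 0.024971747770905495), 83.99300384521484)
3158 0.072824559344879 ((0.5359456539154053, -0.274082213640213), (0.059507813304662704, 0.059744302183389664), 17.949918746948242)
ztop 0.0604 c 0.4044 -0.2080 r 0.0357 n 4096
ztop 0.0583 c 0.4359 -0.3105 r 0.0341 n 2876
scene ztop 0.0591 c 0.3979 0.2825 r 0.0378 n 154 ztop 0.0573 c 0.4133 0.1747 r 0.0386 n 172
side ztop 0.0636 c 0.3966 0.2863 r 0.0377 n 383 ztop 0.0622 c 0.4144 0.1744 r 0.0391 n 301
```

View pics/w22.png

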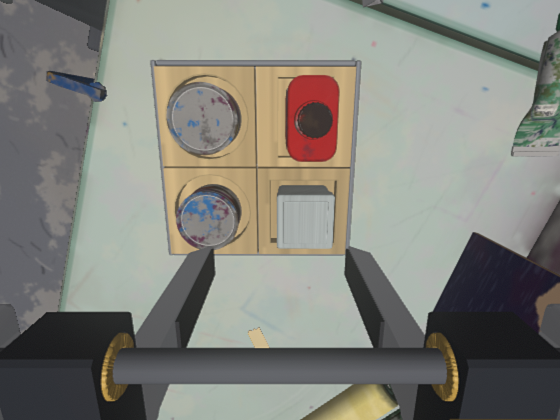

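View pics/side22.png

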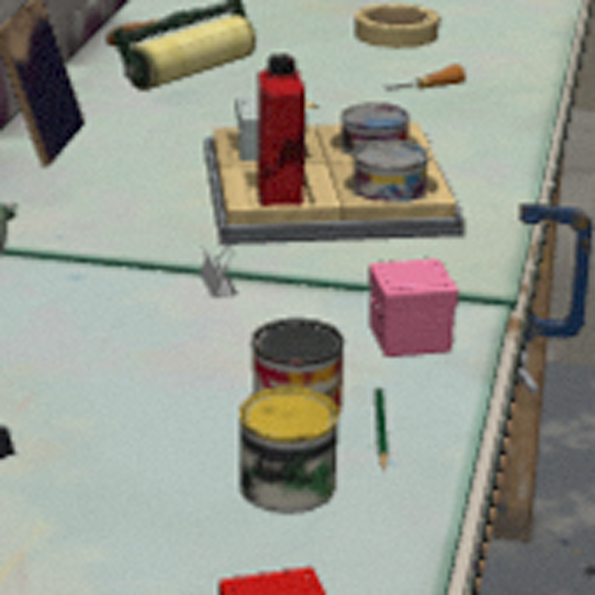

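View pics/scene22.png

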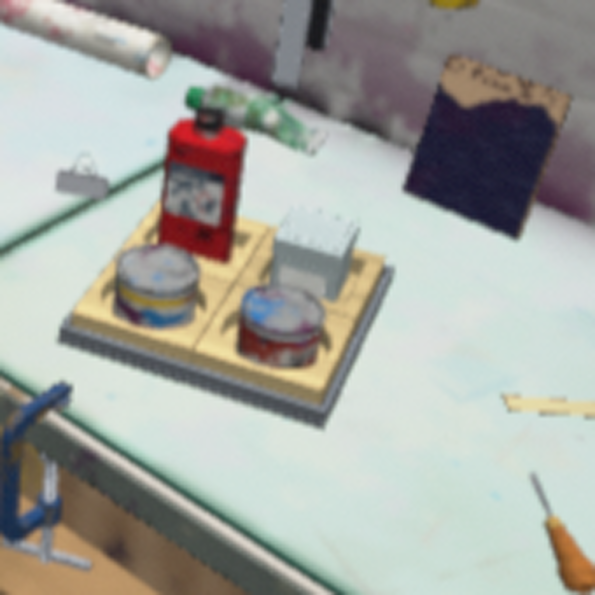

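All four stand upright in their pockets and the gripper is clear. I'll settle briefly and hand in.

```bash
python3 -m inch '[{"linear":[0,0,0],"twist":0,"gripper":0.8},{"linear":[0,0,0],"twist":0,"gripper":0.8},{"linear":[0,0,0],"twist":0,"gripper":0.8},{"linear":[0,0,0],"twist":0,"gripper":0.8}]'; python3 -c "
from bench import robot
print(robot.close_job())"
```

```text
time: 29.83
tool_pos: [0.5033, -0.2549, 0.2542]
ee_rot: [3.141, 0.0, 1.888]
wrist_force: [-0.5, -0.7, -0.9]
width: 0.0751
the job is handed in; nothing more can be done
None
```

The caddy is loaded and the job handed in at 29.8 s of the 120 s. I placed the two low tins first, then the square tin, and the oblong can last.

My last wrist-camera check showed all four upright on their pocket floors:

| Item | Offset from pocket centre | Top height, measured (expected) |
|---|---|---|
| low_tin_a | about 3.5 mm | 58 mm (59) |
| low_tin_b | under 1 mm | 60 mm (61) |
| square_tin | about 1 mm | 73 mm (72) |
| solvent_can | about 2 mm | 157 mm over the cap (156) |

- **Tall tins:** they stood within about 3 mm of where they started, seen from the same cameras before and after.
- **Gripper:** it was open and clear of everything, about 0.25 m up.
- **Camera disagreement:** the scene and side cameras differed by about 4–5 mm from each other, so I went by the wrist camera, whose views agreed to about 1–2 mm. No check failed.

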